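# Scan the wall dispenser's three labels, then hang it on its screw

## Robot

A 6-joint arm with a two-finger parallel gripper is mounted at the origin on the work surface. World frame = base frame: x ahead of the robot, y to its left, z up, the work surface at z = 0. Lengths are in m, angles in rad, forces in N, time in s.
With the tool pointing down it reaches from about 0.375 to 0.9 m from the base axis. Payload 3.1 kg.
Tool frame: the origin (TCP) lies at the very end of the fingers, on their centre line; the grasp point (between the pads) lies 19 mm behind it; z points along the fingers, y is the direction in which the jaws open and shut (so a half turn about z gives the same grasp; the last joint's range is limited). The gripper opens to 87 mm and grips with 3 to 60 N. Pads are 19 mm wide; open, the fingers measure 117 mm over their backs; the gripper's body (75 mm by 190 mm) begins 51 mm behind the grasp point.
Start: joints at [-0.178, 0.527, 1.433, -0, 1.181, -0.178], TCP at [0.625, 0, 0.223] pointing down, gripper open.
Joint ranges: [-3.08, 3.08], [-0.75, 2.2], [0.22, 2.44], [-1.43, 4.57], [0, 2.65], [-2.85, 2.85]. Speed limits (rad/s): [2.79, 2.79, 3.14, 3.14, 3.14, 3.14].

## Interface

Orientations are given as a unit quaternion [x, y, z, w].
In Python, from rig import robot, optics gives the robot as it stands.
- The arm moves only by the shell command python3 -m inch 'ROWS' [FORCE]. ROWS is JSON, a list of rows, each an object of numbers: "ax", "ay", "az": the turn, a rotation vector about the tool's x, y, z in rad; "dx", "dy", "dz": the shift along the tool's x, y, z in mm; "gripper": the opening in per cent of the stroke, from 0 (shut) to 100 (fully open). In form: [{"ax": .., "ay": .., "az": .., "dx": .., "dy": .., "dz": .., "gripper": ..}, ...]. A call has 1 to 8 rows; each row shifts and turns the commanded pose from where the row before left it, along the tool's axes as they then stand; what a row does not reach is not made up. A row lasts 1/10 s, in which the tool goes at most 50 mm and 8.59 degrees, less where a joint would pass 70% of its speed; a pose out of reach is approached as far as the arm can. A call with a gripper value outside its range is refused whole. The fingers move at their own pace and stop on an object; FORCE is the grip in N (left out, the last holds). Time passes only in rows, so rows that do not move let the fingers close. It gives the time, the measured TCP pose, the force and the opening at its end, in the units of the state.
- robot.get_obs(): the state, without advancing time (a new reading comes with each control period).
- optics.camera(name): name is "scene" or "side" or "wrist"; returns a dict with "img" (420x560x3 uint8, red, green, blue), "depth" (420x560 float32, m along the optical axis (not along the pixel's ray), 0 where there is no reading), "camera_matrix" (3x3 intrinsics, pixels), "k1" (the pictures are not rectified: a ray, as slopes to the right and down, at radius r is drawn at 1 + k1 r^2 times it, then the intrinsics apply), "position" and "attitude" of the camera in the world. Camera axes: x right, y up, looking along -z (the intrinsics and any distortion apply to the point x, -y, -z); pixel columns grow to the right and rows downward; lengths in m; the calibration is good to about 2 mm. A picture is of the moment at which its call begins.
- robot.hand_in(): hands the job in, once; it reports no verdict.
The state is a dict: "time": time; "q": joint angles; "joint_velocities": joint speeds; "joint_torque": joint torques, N m; "position": TCP position; "tool_rot": TCP orientation; "ft_force": force on the tool from outside, world axes, zero at the start; "moment": the same for the moment, N m; "grip_width": finger opening in m.
Only numpy, scipy, OpenCV 4.12 (cv2) and the standard library are available. Lean on these libraries where they do the work, as an engineer would, in place of code of your own. Each camera call takes 0.05 s, during which the arm holds its last target.

## Task

Register the new white wall dispenser and put it up: pick it up, hold it upright in front of the reader's lens and show it the blue label, then the yellow one, then the green one, each facing the lens squarely at the reading point for at least a second. Then hang the dispenser on the tiled panel by putting the keyhole in its back over the screw head and pulling it down until it is locked on the screw, and let go; do not knock over or push away the tub, the cup or the jug.

Things in the scene. Friction and masses are not known exactly. Their poses are not given: they have to be found in the camera images.
- dispenser: White wall dispenser, 64 (x) x 60 (y) x 140 mm (z), 0.3 to 0.52 kg, loose, upright on the table, start yaw within 0.6 rad of 0. Origin: centre of its underside; z up. Front +y: yellow label, dark window; blue label on -x side, green on +x. Back (-y): 5 mm plate with keyhole, 15 mm hollow behind it. Its +x and -x sides are flat walls, 64 mm apart: grip them near the top, above the labels.
- label_blue (a point): Centre of the blue label on the dispenser's -x side, 45 mm above its underside; label 40 mm wide, 44 mm high; it faces along the dispenser's -x.
- label_yellow (a point): Centre of the yellow label on the dispenser's front, 45 mm above its underside; it faces along the dispenser's +y.
- label_green (a point): Centre of the green label on the dispenser's +x side, 45 mm above its underside; it faces along the dispenser's +x.
- keyhole_entry (a point): Centre of the keyhole's wide opening (26 x 26 mm) in the dispenser's back plate, mid-thickness: in the dispenser's frame (0, -27.5, 85) mm; the plate's outer face lies at y = -30 mm. A slot 10 mm wide runs up from it.
- keyhole_seat (a point): Where the centre of the screw's shank lies when the dispenser hangs locked, at the top end of the slot: in the dispenser's frame (0, -27.5, 109) mm, 24 mm above the entry.
- reader: Fixed code reader: black head 80 x 70 x 64 mm, centre 160 mm above the table, on a thin post with a dark base 130 x 110 mm; top of head at 192 mm. A round lens with a red rim looks along the reader's own -y. Origin on the table, 30 mm behind the lens face in plan; z up. Its yaw is within 0.25 rad of 0.
- read_point (a point): The reading point: 100 mm straight in front of the reader's lens, 160 mm above the table. A label is read when its centre is within 30 mm of here, its face towards the lens.
- panel: Fixed upright panel, pale tile with an aluminium edge, 200 mm wide (x), 14 mm thick, 225 mm high. Its face looks along its own +y; origin at the foot of the face, midway; z up. A brass-headed screw stands out of the face 175 mm above the table. Its yaw is within 0.2 rad of 0.
- screw (a point): Middle of the screw's free shank, 4.5 mm out from the panel's face. The shank is 6 mm thick and level, along the panel's y; the round head is 18 mm across, 5 mm thick, from 9 to 14 mm out of the face. The hung dispenser's underside is 66 mm above the table; it may lean about 2 degrees out.
- tub: Blue round tub with lid, 78 mm across, 76 mm high, loose, standing near the dispenser. Origin: centre of its underside.
- cup: White cup, 76 mm across, 85 mm high, loose, at the back of the table. Origin: centre of its underside.
- jug: Blue detergent jug with a red cap, 78 x 115 x 168 mm, loose, at the back of the table. Origin: centre of its underside.
Mind the look-alikes: they are no part of the job. Of the things shaped like the reader, the black one is meant. Leave any turquoise look-alike of the dispenser alone.

How it is judged:
On the way, in this order (a step that is already met when the one before it is completed fails the run):
1. the blue label is held at the reading point, facing the lens squarely, dispenser upright, for 1 s (distance between label_blue and read_point below 0.03 m and y of dispenser in the frame of reader below -0.13 m and angle between the x axis of dispenser and the y axis of reader, either way round below 0.25 rad and angle between dispenser's own z axis and vertical below 0.2 rad), for 1 s.
2. the yellow label is held at the reading point in the same way for 1 s (distance between label_yellow and read_point below 0.03 m and y of dispenser in the frame of reader below -0.13 m and angle between the y axis of dispenser and the y axis of reader, either way round below 0.25 rad and angle between dispenser's own z axis and vertical below 0.2 rad), for 1 s.
3. the green label is held at the reading point in the same way for 1 s (distance between label_green and read_point below 0.03 m and y of dispenser in the frame of reader below -0.13 m and angle between the x axis of dispenser and the y axis of reader, either way round below 0.25 rad and angle between dispenser's own z axis and vertical below 0.2 rad), for 1 s.
At the end, for the whole second after the job is handed in: The dispenser hangs at rest on the panel's screw, let go: the keyhole's seat within 8 mm of the screw's shank, the dispenser upright within 0.15 rad and its back square to the panel within 0.2 rad (distance between keyhole_seat and screw below 0.008 m and angle between dispenser's own z axis and vertical below 0.15 rad and angle between the y axis of dispenser and the y axis of panel, either way round below 0.2 rad and linear speed of dispenser below 0.03 m/s); the robot touches nothing.
It fails at once if the tub is knocked over or pushed more than 50 mm (distance of tub from where it was at the start of the episode above 0.05 m or angle between tub's own z axis and vertical above 0.5 rad).
It fails at once if the cup is knocked over or pushed more than 50 mm (distance of cup from where it was at the start of the episode above 0.05 m or angle between cup's own z axis and vertical above 0.5 rad).
It fails at once if the jug is knocked over or pushed more than 50 mm (distance of jug from where it was at the start of the episode above 0.05 m or angle between jug's own z axis and vertical above 0.5 rad).
It also fails if it takes over 67 s, if anything falls off the work surface, if the arm or the gripper's body presses on something with over 40 N, if the wrist force passes 120 N, or if a joint passes its speed limit or range.

## Working session

There is one attempt and no reset: what is moved stays moved. The work goes in short steps, Python scripts to look and compute and a shell command to move; the robot and the scene stay as the last step left them, time stands still between calls to the robot, and variables do not carry over. Pictures are saved under pics/ and viewed, and the job is handed in when it is done.

```bash
ls -la; mkdir -p pics; python3 - <<'E'
from rig import robot, optics
import cv2
print(robot.get_obs())
for n in ["scene","side","wrist"]:
    c=optics.camera(n)
    cv2.imwrite(f"pics/{n}0.png",c["img"][:,:,::-1])
    print(n,c["camera_matrix"],c["k1"],c["position"],c["attitude"])
E
```

```text
total 12
drwxr-xr-x  3 agent agent 4096 Dec  7 14:15 .
drwxr-xr-x 23 root  root  4096 Dec  7 14:15 ..
drwxr-xr-x  2 agent agent 4096 Dec  7 14:15 pics
{'time': 0.0, 'q': array([-1.78508499e-01,  5.28459901e-01,  1.43389184e+00, -2.48687931e-05,
        1.18139957e+00, -1.78536641e-01]), 'joint_velocities': array([-0.0019005 ,  0.00059544,  0.00084404, -0.0006095 ,  0.00057655,
       -0.00058584]), 'joint_torque': array([-5.45745443e-04, -4.40045428e+01, -1.76593530e+01,  6.32597599e-02,
        5.83207863e-02, -1.53719384e-04]), 'position': array([6.24270035e-01, 1.48717203e-04, 2.21578816e-01]), 'tool_rot': array([ 7.07093073e-01,  7.07119665e-01, -6.24991406e-04, -8.80040998e-04]), 'ft_force': array([-0.01694003,  0.5955543 ,  0.41507304]), 'moment': array([-0.02247168,  0.01889072, -0.00676637]), 'grip_width': 0.08723509257106565}
scene [[398.77994104   0.         278.81207219]
 [  0.         398.77994104 202.59335891]
 [  0.           0.           1.        ]] 0.03160268193116526 [1.26729331 0.27379728 0.73846001] [0.23005662 0.3434759  0.74914006 0.51757843]
side [[471.81071028   0.         271.67914248]
 [  0.         471.81071028 206.47416393]
 [  0.           0.           1.        ]] -0.10443599002016199 [0.52608023 0.70336217 0.7751498 ] [-0.00801835  0.39969508  0.91589189 -0.03635388]
wrist [[343.46820188   0.         280.31387973]
 [  0.         343.46820188 207.76081123]
 [  0.           0.           1.        ]] 0.015886447098422254 [0.62384606 0.08267687 0.38291901] [-1.50446470e-01  1.26795923e-03 -6.77974604e-04  9.88617111e-01]
```

View pics/scene0.png

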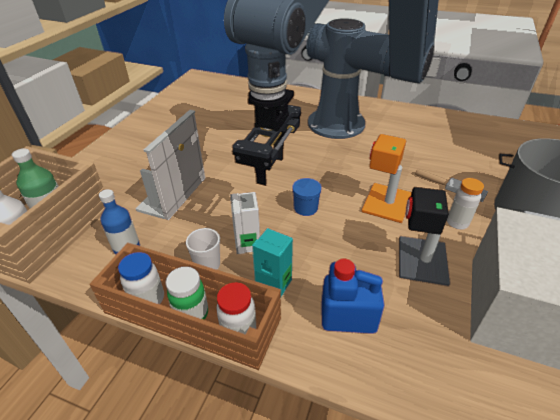

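View pics/side0.png

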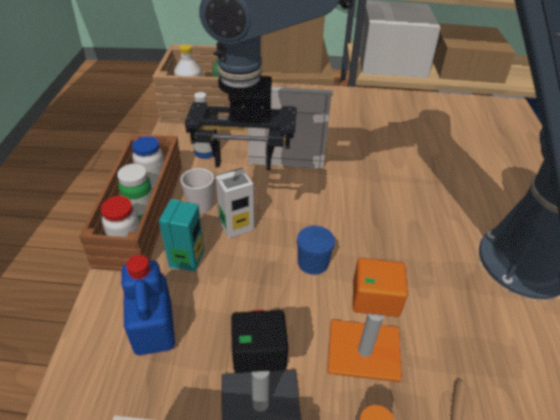

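View pics/wrist0.png

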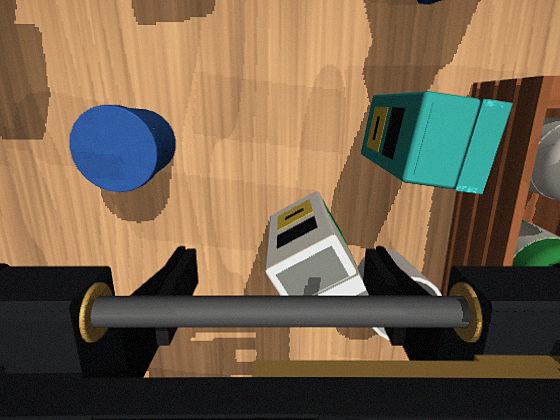

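```bash
cat > h.py <<'E'
import numpy as np, cv2
from scipy.spatial.transform import Rotation as R
from rig import robot, optics
def cloud(c):
    h,w=c["depth"].shape
    u,v=np.meshgrid(np.arange(w),np.arange(h))
    p=np.stack([u,v],-1).reshape(-1,1,2).astype(np.float64)
    n=cv2.undistortPoints(p,c["camera_matrix"],np.array([c["k1"],0,0,0.])).reshape(h,w,2)
    d=c["depth"]
    P=np.stack([n[...,0]*d,-n[...,1]*d,-d],-1)
    W=P@R.from_quat(c["attitude"]).as_matrix().T+c["position"]
    W[d<=0]=np.nan
    return W
def ray(c,uv):
    n=cv2.undistortPoints(np.array(uv,float).reshape(-1,1,2),c["camera_matrix"],np.array([c["k1"],0,0,0.])).reshape(-1,2)
    D=np.c_[n[:,0],-n[:,1],-np.ones(len(n))]@R.from_quat(c["attitude"]).as_matrix().T
    return c["position"],D
def onz(c,uv,z):
    o,D=ray(c,uv); t=(z-o[2])/D[:,2]; return o+D*t[:,None]
def hsv(c): return cv2.cvtColor(c["img"],cv2.COLOR_RGB2HSV)
E
python3 - <<'E'
from h import *
for n in ["scene","side","wrist"]:
    c=optics.camera(n); W=cloud(c); H=hsv(c)
    np.savez(f"{n}.npz",**{k:c[k] for k in c}); 
    # table check
    m=(abs(W[...,2])<0.01); print(n,"table z",np.nanmedian(W[...,2][m]))
    Z=W[...,2]
    def comps(mask,tag,minA=40):
        k,l,s,ct=cv2.connectedComponentsWithStats(mask.astype(np.uint8),connectivity=8)
        for i in range(1,k):
            if s[i,4]>minA:
                P=W[l==i]; P=P[~np.isnan(P[:,0])]
                if len(P)<10: continue
                r=cv2.minAreaRect((P[:,:2]*1000).astype(np.float32))
                print(n,tag,"px",ct[i].round(),s[i,4],"rect c",np.round(r[0],1),"size",np.round(r[1],1),"ang",round(r[2],1),"z",np.percentile(P[:,2],[5,50,95]).round(4))
    h,s,v=H[...,0],H[...,1],H[...,2]
    comps((s<60)&(v>110)&(abs(Z-0.14)<0.006),"white top140")
    comps((v<70)&(abs(Z-0.192)<0.006),"black top192")
    comps((h>100)&(h<125)&(s>120)&(abs(Z-0.076)<0.006),"blue top76")
    comps((h>100)&(h<125)&(s>120)&(Z>0.02)&(Z<.2),"blue all")
    comps((s<60)&(v>110)&(abs(Z-0.085)<0.006),"white top85")
    comps((h>15)&(h<32)&(s>90)&(Z>0.16)&(Z<.19),"brass",3)
E
```

```text
scene table z -0.0011016963538278413
scene white top140 px [165. 170.] 106 rect c [ 609.5 -295.1] size [89.3 16.8] ang 0.4 z [0.1346 0.1402 0.1455]
scene white top140 px [244. 203.] 464 rect c [653.2 -56.5] size [66.8 59.7] ang 28.9 z [0.1365 0.1391 0.1409]
scene white top140 px [ 11. 209.] 174 rect c [ 853.8 -534.2] size [60.7 22.9] ang 14.2 z [0.1344 0.1392 0.145 ]
scene white top140 px [543. 215.] 79 rect c [465.2 569.3] size [ 9.9 64.4] ang 0.2 z [0.1345 0.1363 0.1381]
scene white top140 px [527. 308.] 319 rect c [739.9 520.2] size [99.7  5. ] ang 88.8 z [0.1346 0.1399 0.1453]
scene black top192 px [341.  78.] 105 rect c [44.3  9.8] size [ 42.7 113.6] ang 12.1 z [0.1864 0.1909 0.1957]
scene black top192 px [429. 201.] 771 rect c [566.7 336.1] size [77.5 67.7] ang 7.2 z [0.1876 0.1906 0.1924]
scene blue top76 px [174.  19.] 240 rect c [ -626.2 -1075.6] size [624.8  23.9] ang 89.6 z [0.0707 0.0765 0.0815]
scene blue top76 px [306. 188.] 426 rect c [478.5  41.6] size [73.4 71.6] ang 18.4 z [0.072  0.0748 0.0771]
scene blue top76 px [352. 312.] 219 rect c [810.9 239.8] size [ 10.4 10
[... 4150 characters left out ...]
 size [64.1 60.7] ang 30.0 z [0.137  0.1394 0.1406]
wrist blue top76 px [114. 148.] 6001 rect c [475.3  40.8] size [76.6 76.7] ang 87.3 z [0.0737 0.0751 0.0763]
wrist blue all px [119. 146.] 6820 rect c [475.3  40.8] size [76.6 76.7] ang 87.3 z [0.0407 0.075  0.0763]
wrist white top85 px [555. 139.] 108 rect c [855.5  49.7] size [22.3  3.1] ang 62.0 z [0.0797 0.0869 0.0905]
wrist white top85 px [321. 214.] 60 rect c [660.7 -16.9] size [12.6  4. ] ang 10.2 z [0.08   0.0853 0.0902]
wrist white top85 px [425. 282.] 158 rect c [765.5 -88.5] size [ 6.1 38.3] ang 55.1 z [0.08  0.084 0.085]
wrist white top85 px [380. 332.] 80 rect c [ 725.8 -145.5] size [ 4.4 22.5] ang 53.8 z [0.0795 0.0841 0.0851]
```

```bash
python3 - <<'E'
from h import *
import sys
for n in ["scene","side"]:
    c=dict(np.load(f"{n}.npz")); W=cloud(c); H=hsv(c)
    Z=W[...,2]
    m=(Z>0.03)&(Z<0.215)&(W[...,0]>0.42)&(W[...,0]<0.66)&(W[...,1]<-0.255)&(W[...,1]>-0.34)
    P=W[m]
    for it in range(8):
        a=P.mean(0) if it==0 else a
        U,S,Vt=np.linalg.svd(P-P.mean(0),full_matrices=False); nn=Vt[2]*np.sign(Vt[2][1]); d=(P-P.mean(0))@nn; 
        K=abs(d)<max(0.003,2*np.std(d))
        a=P.mean(0); P=P[K]
    print(n,len(P),"normal",nn.round(4),"yaw",np.arctan2(-nn[0],nn[1]).round(4),"c",a.round(4),"ext",P.min(0).round(3),P.max(0).round(3))
    d=(W-a)@nn
    # protruding pts
    q=m&(d>0.007)&(d<0.022); ys,xs=np.where(q); print("protr",len(xs), np.nanmean(W[q],0).round(4), xs.mean() if len(xs) else 0, ys.mean() if len(ys) else 0)
    # turquoise & others
    h,s,v=H[...,0],H[...,1],H[...,2]
    t=(h>80)&(h<98)&(s>80)&(Z>0.12)&(Z<.2)&(W[...,0]>.5)
    P=W[t]; r=cv2.minAreaRect((P[:,:2]*1000).astype(np.float32)); print("turq",r,np.percentile(P[:,2],[5,50,95]).round(3))
    rd=((h<8)|(h>172))&(s>150)&(v>80)&(Z>0.12)&(Z<.2)&(W[...,1]>.2)&(W[...,0]<.65)
    P=W[rd]; print("red rim",len(P),P.mean(0).round(3) if len(P) else 0)
    dk=(v<60)&(Z>.14)&(Z<.185)&(abs(W[...,0]-.565)<.08)&(abs(W[...,1]-.336)<.1)
    P=W[dk]; print("dark side",len(P),P.min(0).round(3),P.max(0).round(3))
c=dict(np.load("scene.npz"))
img=c["img"][:,:,::-1]
a=cv2.resize(img[100:225,120:260],None,fx=3,fy=3,interpolation=cv2.INTER_CUBIC)
b=cv2.resize(img[170:290,370:470],None,fx=3,fy=3,interpolation=cv2.INTER_CUBIC)
o=np.zeros((max(a.shape[0],b.shape[0]),a.shape[1]+b.shape[1],3),np.uint8); o[:a.shape[0],:a.shape[1]]=a;o[:b.shape[0],a.shape[1]:]=b
cv2.imwrite("pics/crop1.png",o)
E
```

```text
scene 2815 normal [ 0.0083  1.     -0.0036] yaw -0.0083 c [ 0.5597 -0.2889  0.128 ] ext [ 0.451 -0.293  0.03 ] [ 0.653 -0.285  0.215]
protr 34 [ 0.5533 -0.2758  0.1752] 180.64705882352942 146.97058823529412
turq ((696.4249877929688, 168.24334716796875), (82.93896484375, 335.47314453125), 23.68943977355957) [0.124 0.139 0.141]
red rim 60 [0.582 0.301 0.17 ]
dark side 595 [0.543 0.298 0.14 ] [0.609 0.374 0.185]
side 2647 normal [ 0.0087  1.     -0.0038] yaw -0.0087 c [ 0.5237 -0.2891  0.1194] ext [ 0.451 -0.293  0.03 ] [ 0.652 -0.285  0.215]
protr 0 [nan nan nan] 0 0
turq ((662.2145385742188, 198.66656494140625), (81.31737518310547, 419.25738525390625), 30.726743698120117) [0.123 0.141 0.143]
red rim 10 [0.569 0.303 0.192]
dark side 850 [0.521 0.361 0.14 ] [0.596 0.375 0.185]<stdin>:16: RuntimeWarning: Mean of empty slice
```

View pics/crop1.png

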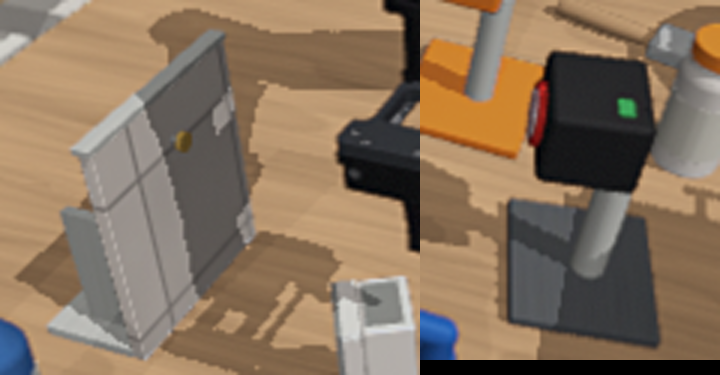

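```bash
python3 -m inch '[{"dx":-25.5,"dy":13},{"dx":-25.5,"dy":12.5},{"az":-0.1},{"az":-0.1},{"az":-0.1},{"az":-0.1},{"az":-0.1},{}]'; python3 - <<'E'
from h import *
c=optics.camera("wrist"); W=cloud(c); H=hsv(c); o=robot.get_obs()
print(o["time"],o["position"],R.from_quat(o["tool_rot"]).as_matrix().round(4).tolist())
cv2.imwrite("pics/w1.png",c["img"][:,:,::-1])
Z=W[...,2]
m=(H[...,1]<60)&(H[...,2]>80)&(abs(Z-.14)<.006)&(abs(W[...,0]-.652)<.06)&(abs(W[...,1]+.055)<.06)
P=W[m]; print(len(P),cv2.minAreaRect((P[:,:2]*1000).astype(np.float32)),np.median(P[:,2]))
E
```

```text
0.35 [6.24816797e-01 6.98414654e-05 2.22300196e-01] [[-0.0, 1.0, -0.0005], [1.0, 0.0, 0.0001], [0.0001, -0.0005, -1.0]]
4083 ((651.6747436523438, -54.970855712890625), (64.19831848144531, 60.75937271118164), 29.72746467590332) 0.13938999862737003invalid input
```

View pics/w1.png

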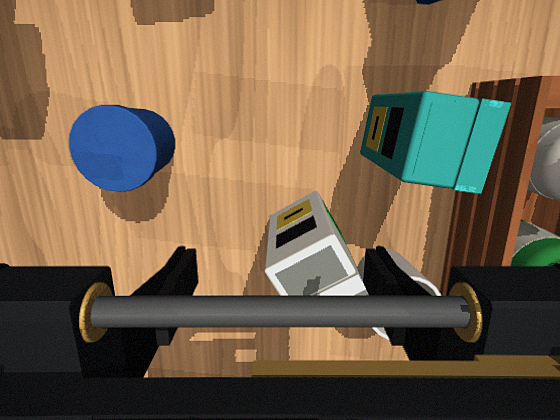

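The move was refused, so the picture is unchanged: white dispenser top at about px (317, 270), tub at (120, 148). I'll try again with all the keys written out.

```bash
python3 -m inch '[{"ax":0,"ay":0,"az":0,"dx":-25,"dy":13,"dz":0,"gripper":100},{"ax":0,"ay":0,"az":0,"dx":-26,"dy":12,"dz":0,"gripper":100},{"ax":0,"ay":0,"az":-0.1,"dx":0,"dy":0,"dz":0,"gripper":100},{"ax":0,"ay":0,"az":-0.1,"dx":0,"dy":0,"dz":0,"gripper":100},{"ax":0,"ay":0,"az":-0.1,"dx":0,"dy":0,"dz":0,"gripper":100},{"ax":0,"ay":0,"az":-0.1,"dx":0,"dy":0,"dz":0,"gripper":100},{"ax":0,"ay":0,"az":-0.12,"dx":0,"dy":0,"dz":0,"gripper":100},{"ax":0,"ay":0,"az":0,"dx":0,"dy":0,"dz":0,"gripper":100}]'; python3 - <<'E'
from h import *
c=optics.camera("wrist"); W=cloud(c); H=hsv(c); o=robot.get_obs()
print(o["time"],o["position"],R.from_quat(o["tool_rot"]).as_matrix().round(4).tolist())
cv2.imwrite("pics/w2.png",c["img"][:,:,::-1])
Z=W[...,2]
m=(H[...,1]<60)&(H[...,2]>80)&(abs(Z-.14)<.006)&(abs(W[...,0]-.652)<.06)&(abs(W[...,1]+.055)<.06)
P=W[m]; print(len(P),cv2.minAreaRect((P[:,:2]*1000).astype(np.float32)),np.median(P[:,2]))
E
```

```text
time: 1.15
position: [0.6499, -0.051, 0.2225]
tool_rot: [0.502, 0.865, -0.0, -0.0]
ft_force: [-0.6, 0.3, -0.2]
grip_width: 0.0869
1.2 [ 0.64992689 -0.05097509  0.2224887 ] [[-0.4948, 0.869, -0.0001], [0.869, 0.4948, 0.0], [0.0001, -0.0001, -1.0]]
6338 ((651.9201049804688, -55.31031799316406), (63.895816802978516, 60.48313903808594), 29.934436798095703) 0.13926018226773648
```

View pics/w2.png

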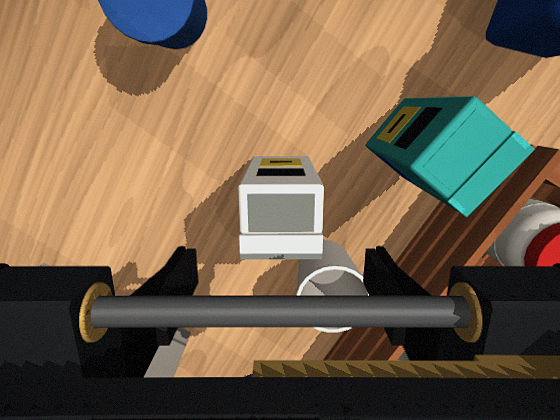

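```bash
python3 -m inch '[{"ax":0,"ay":0,"az":0,"dx":0,"dy":0,"dz":40,"gripper":100},{"ax":0,"ay":0,"az":0,"dx":0,"dy":0,"dz":41,"gripper":100},{"ax":0,"ay":0,"az":-0.004,"dx":0,"dy":0,"dz":40,"gripper":100},{"ax":0,"ay":0,"az":0,"dx":0,"dy":0,"dz":0,"gripper":100},{"ax":0,"ay":0,"az":0,"dx":0,"dy":0,"dz":0,"gripper":0},{"ax":0,"ay":0,"az":0,"dx":0,"dy":0,"dz":0,"gripper":0},{"ax":0,"ay":0,"az":0,"dx":0,"dy":0,"dz":0,"gripper":0},{"ax":0,"ay":0,"az":0,"dx":0,"dy":0,"dz":0,"gripper":0}]' 45; python3 -m inch '[{"ax":0,"ay":0,"az":0,"dx":0,"dy":0,"dz":0,"gripper":0},{"ax":0,"ay":0,"az":0,"dx":0,"dy":0,"dz":0,"gripper":0}]' 45
```

```text
time: 2.0
position: [0.6511, -0.0514, 0.1039]
tool_rot: [0.5, 0.866, 0.0, 0.002]
ft_force: [-0.4, -0.3, 5.5]
grip_width: 0.0634
time: 2.2
position: [0.6512, -0.0514, 0.1038]
tool_rot: [0.5, 0.866, 0.0, 0.002]
ft_force: [-1.3, -0.8, 7.3]
grip_width: 0.0637
```

```bash
python3 -m inch '[{"ax":0,"ay":0,"az":0,"dx":0,"dy":0,"dz":-20,"gripper":0},{"ax":0,"ay":0,"az":0,"dx":0,"dy":0,"dz":-30,"gripper":0},{"ax":0,"ay":0,"az":0,"dx":0,"dy":0,"dz":-35,"gripper":0},{"ax":0,"ay":0,"az":0,"dx":0,"dy":0,"dz":-33,"gripper":0},{"ax":0,"ay":0,"az":0,"dx":0,"dy":0,"dz":0,"gripper":0},{"ax":0,"ay":0,"az":0,"dx":0,"dy":0,"dz":0,"gripper":0}]' 45
cat > meas.py <<'E'
from h import *
import sys
def go(tag,xy,zt,names=("scene","side","wrist")):
    o=robot.get_obs(); Rm=R.from_quat(o["tool_rot"]).as_matrix()
    print(o["time"],o["position"].round(4),"yaw",np.arctan2(Rm[1,1],Rm[0,1]).round(4),"z",Rm[:,2].round(4),"F",o["ft_force"].round(1),"w",o["grip_width"].round(4))
    for n in names:
        c=optics.camera(n); cv2.imwrite(f"pics/{tag}_{n}.png",c["img"][:,:,::-1]); np.savez(f"{tag}_{n}.npz",**{k:c[k] for k in c})
        W=cloud(c);H=hsv(c);Z=W[...,2]
        m=(H[...,1]<60)&(H[...,2]>80)&(abs(Z-zt)<.006)&(np.hypot(W[...,0]-xy[0],W[...,1]-xy[1])<.06)
        P=W[m]
        if len(P)>20: print(n,len(P),[np.round(x,1) for x in cv2.minAreaRect((P[:,:2]*1000).astype(np.float32))],"z",np.median(P[:,2]).round(4))
E
python3 - <<'E'
import meas; meas.go("lift",(.652,-.055),.255)
E
```

```text
time: 2.8
position: [0.6495, -0.0508, 0.2194]
tool_rot: [0.5, 0.866, 0.0, -0.0]
ft_force: [-0.7, 0.7, -4.1]
grip_width: 0.0638Traceback (most recent call last):
  File "<stdin>", line 1, in <module>
  File "meas.py", line 5, in go
    print(o["time"],o["position"].round(4),"yaw",np.arctan2(Rm[1,1],Rm[0,1]).round(4),"z",Rm[:,2].round(4),"F",o["ft_force"].round(1),"w",o["grip_width"].round(4))
                                                                                                                                          ^^^^^^^^^^^^^^^^^^^^^
AttributeError: 'float' object has no attribute 'round'
```

```bash
sed -i 's/o\["grip_width"\].round(4)/round(o["grip_width"],4)/' meas.py
python3 - <<'E'
import meas; meas.go("lift",(.652,-.055),.255)
E
```

```text
2.8 [ 0.6495 -0.0508  0.2194] yaw 0.5239 z [-0.e+00  1.e-04 -1.e+00] F [-0.7  0.7 -4.1] w 0.0638
side 514 [array([650.6, -50.4]), array([81.7, 67.6]), np.float64(46.6)] z 0.2557
wrist 10592 [array([648.3, -51.1]), array([64. , 54.2]), np.float64(29.8)] z 0.2525
```

View pics/lift_side.png

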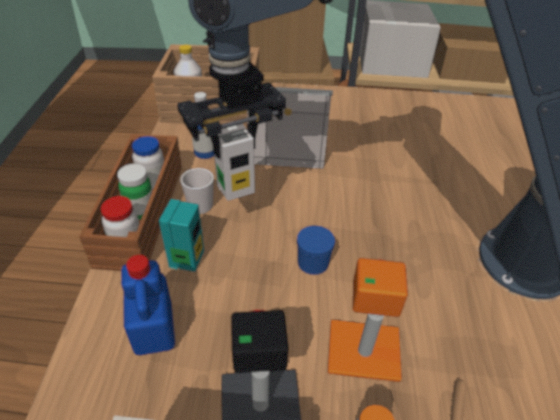

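View pics/lift_wrist.png

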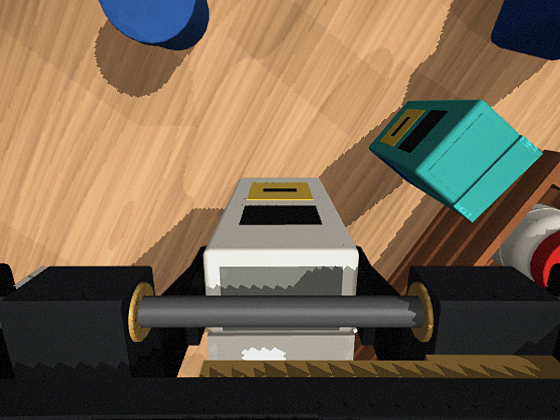

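```bash
python3 - <<'E'
from h import *
for n in ("scene","side","wrist"):
    c=dict(np.load(f"lift_{n}.npz"));W=cloud(c);H=hsv(c)
    t=(H[...,0]>80)&(H[...,0]<98)&(H[...,1]>80)&(abs(W[...,2]-.139)<.008)&(W[...,0]>.6)&(W[...,0]<.9)&(W[...,1]<.15)
    P=W[t];print(n,len(P),cv2.minAreaRect((P[:,:2]*1000).astype(np.float32)))
c=dict(np.load("lift_wrist.npz"));W=cloud(c);H=hsv(c)
m=(H[...,1]<60)&(H[...,2]>80)&(abs(W[...,2]-.255)<.01)&(np.hypot(W[...,0]-.648,W[...,1]+.053)<.05)
P=W[m]
for i in range(5):
    U,S,V=np.linalg.svd(P-P.mean(0),full_matrices=False);d=(P-P.mean(0))@V[2];P=P[abs(d)<max(.001,1.5*d.std())]
n=V[2]*np.sign(V[2][2]);print("top normal",n,len(P),P.mean(0), "pitch about tool y", n@np.array([-.5,.866,0]), "roll",n@np.array([.866,.5,0]))
E
python3 -m inch '[{"ax":0,"ay":0,"az":0,"dx":25,"dy":7,"dz":0,"gripper":0},{"ax":0,"ay":0,"az":0,"dx":36,"dy":10,"dz":0,"gripper":0},{"ax":0,"ay":0,"az":0,"dx":36,"dy":10,"dz":0,"gripper":0},{"ax":0,"ay":0,"az":0,"dx":36,"dy":10,"dz":0,"gripper":0},{"ax":0,"ay":0,"az":0,"dx":36,"dy":10,"dz":0,"gripper":0},{"ax":0,"ay":0,"az":0,"dx":30,"dy":8,"dz":0,"gripper":0},{"ax":0,"ay":0,"az":0,"dx":19,"dy":6,"dz":0,"gripper":0},{"ax":0,"ay":0,"az":0.06,"dx":0,"dy":0,"dz":0,"gripper":0}]' 50
```

```text
scene 713 ((747.9263305664062, 52.97264099121094), (63.797550201416016, 60.28178405761719), 82.16958618164062)
side 812 ((745.9878540039062, 52.73485565185547), (67.83039855957031, 60.151058197021484), 81.55860900878906)
wrist 8326 ((745.0101928710938, 53.18681335449219), (64.12397766113281, 61.60857009887695), 81.84662628173828)
top normal [0.01527026 0.00340946 0.99987759] 8370 [ 0.64732535 -0.0510297   0.25252572] pitch about tool y -0.004682535507292957 roll 0.014928770963491843
time: 3.75
position: [0.5912, 0.1714, 0.2173]
tool_rot: [0.525, 0.851, -0.001, -0.002]
ft_force: [0.4, 0.3, -2.9]
grip_width: 0.0638
```

```bash
python3 -m inch '[{"ax":0,"ay":0,"az":0.1,"dx":0,"dy":0,"dz":0,"gripper":0},{"ax":0,"ay":0,"az":0.14,"dx":0,"dy":0,"dz":0,"gripper":0},{"ax":0,"ay":0,"az":0.14,"dx":0,"dy":0,"dz":0,"gripper":0},{"ax":0,"ay":0,"az":0.14,"dx":0,"dy":0,"dz":0,"gripper":0},{"ax":0,"ay":0,"az":0.14,"dx":0,"dy":0,"dz":0,"gripper":0},{"ax":0,"ay":0,"az":0.14,"dx":0,"dy":0,"dz":0,"gripper":0},{"ax":0,"ay":0,"az":0.14,"dx":0,"dy":0,"dz":0,"gripper":0},{"ax":0,"ay":0,"az":0.14,"dx":0,"dy":0,"dz":0,"gripper":0}]' 50
python3 -m inch '[{"ax":0,"ay":0,"az":0.14,"dx":0,"dy":0,"dz":0,"gripper":0},{"ax":0,"ay":0,"az":0.14,"dx":0,"dy":0,"dz":0,"gripper":0},{"ax":0,"ay":0,"az":0.14,"dx":0,"dy":0,"dz":0,"gripper":0},{"ax":0,"ay":0,"az":0.14,"dx":0,"dy":0,"dz":0,"gripper":0},{"ax":0,"ay":0,"az":0.14,"dx":0,"dy":0,"dz":0,"gripper":0},{"ax":0,"ay":0,"az":0.12,"dx":0,"dy":0,"dz":0,"gripper":0},{"ax":0,"ay":0,"az":0.095,"dx":0,"dy":0,"dz":0,"gripper":0},{"ax":0,"ay":0,"az":0,"dx":0,"dy":0,"dz":0,"gripper":0}]' 50
python3 - <<'E'
import meas; meas.go("blue",(.588,.168),.2535)
from h import *
for n in ("scene","side","wrist"):
    c=dict(np.load(f"blue_{n}.npz"));W=cloud(c);H=hsv(c)
    b=(H[...,0]>95)&(H[...,0]<130)&(H[...,1]>80)&(np.hypot(W[...,0]-.584,W[...,1]-.2)<.05)&(W[...,2]>.12)&(W[...,2]<.2)
    r=((H[...,0]<8)|(H[...,0]>172))&(H[...,1]>120)&(np.hypot(W[...,0]-.572,W[...,1]-.3)<.05)&(W[...,2]>.12)&(W[...,2]<.2)
    print(n,b.sum(),W[b].mean(0) if b.any() else 0,"rim",r.sum(),W[r].mean(0) if r.any() else 0, W[r].min(0) if r.any() else 0)
E
```

```text
time: 4.55
position: [0.5925, 0.1682, 0.2173]
tool_rot: [0.89, 0.457, -0.002, -0.001]
ft_force: [0.1, -0.1, -3.4]
grip_width: 0.064
time: 5.35
position: [0.5926, 0.1682, 0.2175]
tool_rot: [1.0, 0.02, -0.002, 0.0]
ft_force: [0.1, -0.8, -3.5]
grip_width: 0.0638
5.35 [0.5926 0.1682 0.2175] yaw -1.5309 z [-3.9e-03 -3.0e-04 -1.0e+00] F [ 0.1 -0.8 -3.5] w 0.0638
scene 566 [array([589.6, 167.6]), array([60.5, 64.9]), np.float64(3.2)] z 0.2526
wrist 12231 [array([590.7, 168.7]), array([54.5, 64. ]), np.float64(2.3)] z 0.2535
scene 10 [0.59141937 0.19136265 0.15179911] rim 84 [0.58268386 0.30127482 0.1704252 ] [0.54620816 0.29352867 0.14266672]
side 357 [0.58832733 0.20067751 0.16140962] rim 23 [0.56728057 0.30344224 0.19256388] [0.55823367 0.29721943 0.18465275]
wrist 44 [0.61770131 0.17367393 0.17385197] rim 999 [0.58257713 0.30060135 0.16692692] [0.55023712 0.29264881 0.13079904]
```

View pics/blue_scene.png

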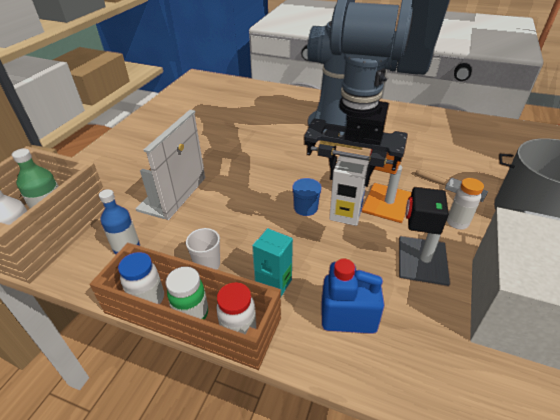

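View pics/blue_wrist.png

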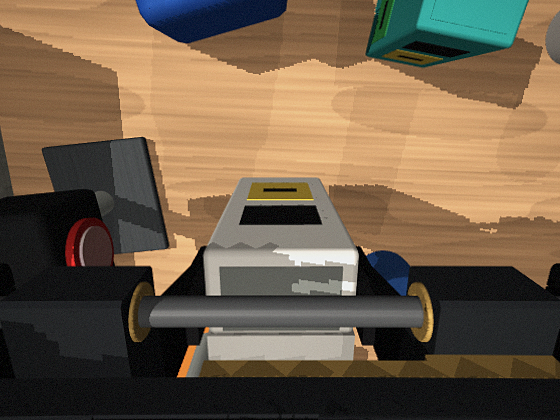

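The pictures show the dispenser upright with its yellow front towards the scene camera at px (345, 190). The blue side faces the black reader's lens, whose red rim is at (411, 203). I'll trim the yaw by 0.1 rad and hold.

```bash
python3 -m inch '[{"ax":0,"ay":0,"az":-0.09,"dx":0,"dy":0,"dz":0,"gripper":0},{"ax":0,"ay":0,"az":0,"dx":0,"dy":0,"dz":0,"gripper":0},{"ax":0,"ay":0,"az":0,"dx":0,"dy":0,"dz":0,"gripper":0},{"ax":0,"ay":0,"az":0,"dx":0,"dy":0,"dz":0,"gripper":0},{"ax":0,"ay":0,"az":0,"dx":0,"dy":0,"dz":0,"gripper":0},{"ax":0,"ay":0,"az":0,"dx":0,"dy":0,"dz":0,"gripper":0},{"ax":0,"ay":0,"az":0,"dx":0,"dy":0,"dz":0,"gripper":0},{"ax":0,"ay":0,"az":0,"dx":0,"dy":0,"dz":0,"gripper":0}]' 50
python3 -m inch '[{"ax":0,"ay":0,"az":0,"dx":0,"dy":0,"dz":0,"gripper":0},{"ax":0,"ay":0,"az":0,"dx":0,"dy":0,"dz":0,"gripper":0},{"ax":0,"ay":0,"az":0,"dx":0,"dy":0,"dz":0,"gripper":0},{"ax":0,"ay":0,"az":0,"dx":0,"dy":0,"dz":0,"gripper":0},{"ax":0,"ay":0,"az":0,"dx":0,"dy":0,"dz":0,"gripper":0},{"ax":0,"ay":0,"az":0,"dx":0,"dy":0,"dz":0,"gripper":0},{"ax":0,"ay":0,"az":0,"dx":0,"dy":0,"dz":0,"gripper":0},{"ax":0,"ay":0,"az":0,"dx":0,"dy":0,"dz":0,"gripper":0}]' 50
python3 - <<'E'
import meas; meas.go("blue2",(.588,.168),.2535)
from h import *
o=robot.get_obs();Rm=R.from_quat(o["tool_rot"]).as_matrix()
# lens from wrist: front disc
c=dict(np.load("blue2_wrist.npz"));W=cloud(c);H=hsv(c)
r=((H[...,0]<8)|(H[...,0]>172))&(H[...,1]>90)&(np.hypot(W[...,0]-.572,W[...,1]-.3)<.06)&(W[...,2]>.12)&(W[...,2]<.2)
P=W[r];print(P.min(0),P.max(0),len(P))
f=P[(P@np.array([-.1395,.99,0]))<np.percentile(P@np.array([-.1395,.99,0]),60)]
print("front",f.mean(0),f.min(0),f.max(0))
b=cv2.imread("pics/blue2_wrist.png");cv2.imwrite("pics/lens.png",cv2.resize(b[180:300,0:160],None,fx=4,fy=4))
E
```

```text
time: 6.3
position: [0.5937, 0.1683, 0.2196]
tool_rot: [0.998, 0.065, 0.0, 0.0]
ft_force: [-0.1, 0.3, -3.6]
grip_width: 0.0638
time: 7.1
position: [0.5937, 0.1683, 0.2195]
tool_rot: [0.998, 0.065, -0.0, -0.0]
ft_force: [-0.9, 0.0, -3.6]
grip_width: 0.0635
7.1 [0.5937 0.1683 0.2195] yaw -1.441 z [-0. -0. -1.] F [-0.9  0.  -3.6] w 0.0635
scene 600 [array([590.6, 167.4]), array([61.2, 65.4]), np.float64(9.1)] z 0.2546
wrist 12444 [array([591.4, 169.1]), array([54.4, 64.6]), np.float64(7.3)] z 0.2549
[0.5366262  0.29157202 0.13204524] [0.60655612 0.34826384 0.19187032] 1894
front [0.57113587 0.29623139 0.16336403] [0.54498819 0.29157202 0.13506878] [0.5925449  0.30047927 0.18431296]
```

View pics/lens.png

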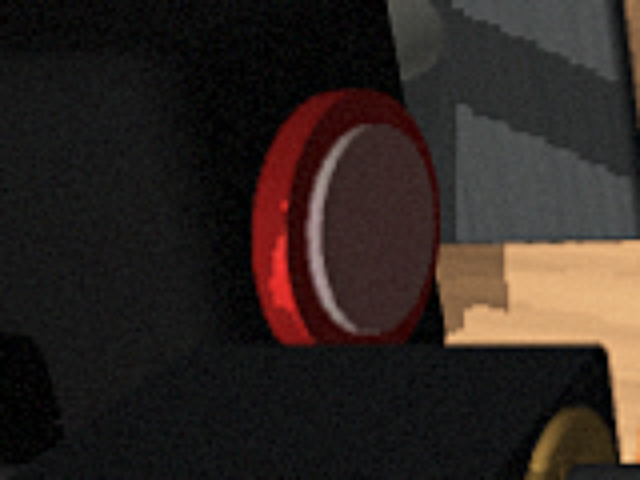

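View pics/blue2_side.png

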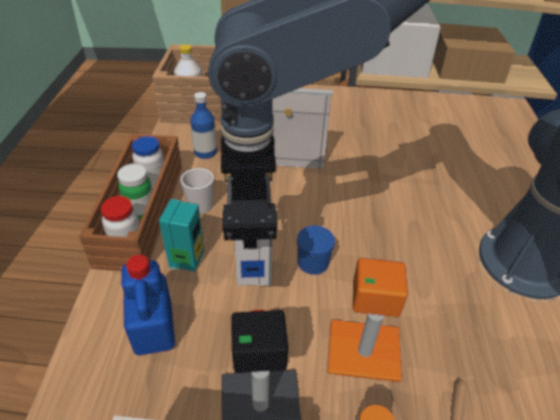

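```bash
python3 -m inch '[{"ax":0,"ay":0,"az":-0.11,"dx":0,"dy":0,"dz":0,"gripper":0},{"ax":0,"ay":0,"az":-0.14,"dx":0,"dy":0,"dz":0,"gripper":0},{"ax":0,"ay":0,"az":-0.14,"dx":0,"dy":0,"dz":0,"gripper":0},{"ax":0,"ay":0,"az":-0.14,"dx":0,"dy":0,"dz":0,"gripper":0},{"ax":0,"ay":0,"az":-0.14,"dx":0,"dy":0,"dz":0,"gripper":0},{"ax":0,"ay":0,"az":-0.14,"dx":0,"dy":0,"dz":0,"gripper":0},{"ax":0,"ay":0,"az":-0.14,"dx":0,"dy":0,"dz":0,"gripper":0},{"ax":0,"ay":0,"az":-0.14,"dx":0,"dy":0,"dz":0,"gripper":0}]' 50
python3 -m inch '[{"ax":0,"ay":0,"az":-0.14,"dx":0,"dy":0,"dz":0,"gripper":0},{"ax":0,"ay":0,"az":-0.14,"dx":0,"dy":0,"dz":0,"gripper":0},{"ax":0,"ay":0,"az":-0.14,"dx":0,"dy":0,"dz":0,"gripper":0},{"ax":0,"ay":0,"az":-0.07,"dx":0,"dy":0,"dz":0,"gripper":0},{"ax":0,"ay":0,"az":0,"dx":2,"dy":-6,"dz":0,"gripper":0},{"ax":0,"ay":0,"az":0,"dx":0,"dy":0,"dz":0,"gripper":0},{"ax":0,"ay":0,"az":0,"dx":0,"dy":0,"dz":0,"gripper":0},{"ax":0,"ay":0,"az":0,"dx":0,"dy":0,"dz":0,"gripper":0}]' 50
python3 -m inch '[{"ax":0,"ay":0,"az":0,"dx":0,"dy":0,"dz":0,"gripper":0},{"ax":0,"ay":0,"az":0,"dx":0,"dy":0,"dz":0,"gripper":0},{"ax":0,"ay":0,"az":0,"dx":0,"dy":0,"dz":0,"gripper":0},{"ax":0,"ay":0,"az":0,"dx":0,"dy":0,"dz":0,"gripper":0},{"ax":0,"ay":0,"az":0,"dx":0,"dy":0,"dz":0,"gripper":0},{"ax":0,"ay":0,"az":0,"dx":0,"dy":0,"dz":0,"gripper":0},{"ax":0,"ay":0,"az":0,"dx":0,"dy":0,"dz":0,"gripper":0},{"ax":0,"ay":0,"az":0,"dx":0,"dy":0,"dz":0,"gripper":0}]' 50
python3 - <<'E'
import meas; meas.go("yel",(.588,.168),.2535)
E
```

```text
time: 8.05
position: [0.5937, 0.1683, 0.2196]
tool_rot: [0.818, 0.575, 0.0, 0.0]
ft_force: [0.0, 0.2, -3.4]
grip_width: 0.0637
time: 8.85
position: [0.5876, 0.1695, 0.2196]
tool_rot: [0.657, 0.754, 0.0, 0.0]
ft_force: [-0.5, 0.4, -3.0]
grip_width: 0.0638
time: 9.65
position: [0.5875, 0.1695, 0.2196]
tool_rot: [0.656, 0.755, 0.0, 0.0]
ft_force: [0.3, -0.5, -4.2]
grip_width: 0.0637
9.65 [0.5875 0.1695 0.2196] yaw 0.139 z [ 0. -0. -1.] F [ 0.3 -0.5 -4.2] w 0.0637
side 898 [array([588.3, 165.3]), array([66.5, 61. ]), np.float64(8.5)] z 0.2569
wrist 12423 [array([586.4, 168.8]), array([65.3, 54. ]), np.float64(7.9)] z 0.255
```

View pics/yel_side.png

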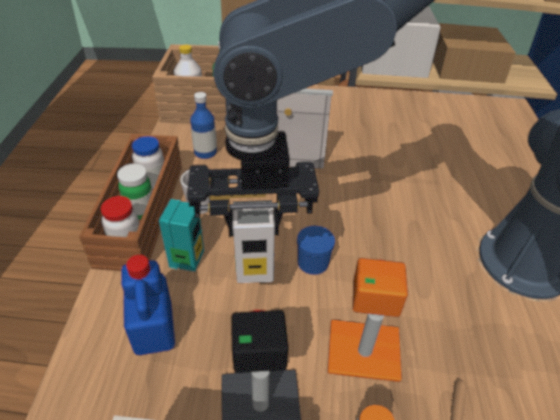

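```bash
python3 -m inch '[{"ax":0,"ay":0,"az":0,"dx":0,"dy":0,"dz":0,"gripper":0},{"ax":0,"ay":0,"az":0,"dx":0,"dy":0,"dz":0,"gripper":0},{"ax":0,"ay":0,"az":0,"dx":0,"dy":0,"dz":0,"gripper":0},{"ax":0,"ay":0,"az":-0.1,"dx":0,"dy":0,"dz":0,"gripper":0},{"ax":0,"ay":0,"az":-0.14,"dx":0,"dy":0,"dz":0,"gripper":0},{"ax":0,"ay":0,"az":-0.14,"dx":0,"dy":0,"dz":0,"gripper":0},{"ax":0,"ay":0,"az":-0.14,"dx":0,"dy":0,"dz":0,"gripper":0},{"ax":0,"ay":0,"az":-0.14,"dx":0,"dy":0,"dz":0,"gripper":0}]' 50
python3 -m inch '[{"ax":0,"ay":0,"az":-0.14,"dx":0,"dy":0,"dz":0,"gripper":0},{"ax":0,"ay":0,"az":-0.14,"dx":0,"dy":0,"dz":0,"gripper":0},{"ax":0,"ay":0,"az":-0.14,"dx":0,"dy":0,"dz":0,"gripper":0},{"ax":0,"ay":0,"az":-0.14,"dx":0,"dy":0,"dz":0,"gripper":0},{"ax":0,"ay":0,"az":-0.14,"dx":0,"dy":0,"dz":0,"gripper":0},{"ax":0,"ay":0,"az":-0.14,"dx":0,"dy":0,"dz":0,"gripper":0},{"ax":0,"ay":0,"az":-0.07,"dx":0,"dy":0,"dz":0,"gripper":0},{"ax":0,"ay":0,"az":0,"dx":5,"dy":-1,"dz":0,"gripper":0}]' 50
python3 -m inch '[{"ax":0,"ay":0,"az":0,"dx":0,"dy":0,"dz":0,"gripper":0},{"ax":0,"ay":0,"az":0,"dx":0,"dy":0,"dz":0,"gripper":0},{"ax":0,"ay":0,"az":0,"dx":0,"dy":0,"dz":0,"gripper":0},{"ax":0,"ay":0,"az":0,"dx":0,"dy":0,"dz":0,"gripper":0},{"ax":0,"ay":0,"az":0,"dx":0,"dy":0,"dz":0,"gripper":0},{"ax":0,"ay":0,"az":0,"dx":0,"dy":0,"dz":0,"gripper":0},{"ax":0,"ay":0,"az":0,"dx":0,"dy":0,"dz":0,"gripper":0},{"ax":0,"ay":0,"az":0,"dx":0,"dy":0,"dz":0,"gripper":0}]' 50
python3 -m inch '[{"ax":0,"ay":0,"az":0,"dx":0,"dy":0,"dz":0,"gripper":0},{"ax":0,"ay":0,"az":0,"dx":0,"dy":0,"dz":0,"gripper":0},{"ax":0,"ay":0,"az":0,"dx":0,"dy":0,"dz":0,"gripper":0},{"ax":0,"ay":0,"az":0,"dx":0,"dy":0,"dz":0,"gripper":0},{"ax":0,"ay":0,"az":0,"dx":0,"dy":0,"dz":0,"gripper":0},{"ax":0,"ay":0,"az":0,"dx":0,"dy":0,"dz":0,"gripper":0}]' 50
python3 - <<'E'
import meas; meas.go("grn",(.588,.168),.2535)
from h import *
# screw triangulation: brass masks in scene (grn) and side (blue2)
for n in ("blue2_side","yel_scene","grn_scene","grn_side"):
    c=dict(np.load(n+".npz"));W=cloud(c);H=hsv(c)
    d=abs(W[...,0]-.552)<.03
    m=(H[...,0]>12)&(H[...,0]<32)&(H[...,1]>90)&d&(abs(W[...,1]+.28)<.04)&(abs(W[...,2]-.175)<.03)
    ys,xs=np.where(m)
    if len(xs): print(n,len(xs),"uv",xs.mean().round(2),ys.mean().round(2),"onhead3d",W[m].mean(0).round(4))
E
```

```text
time: 10.6
position: [0.5875, 0.1695, 0.2195]
tool_rot: [0.374, 0.928, 0.0, -0.0]
ft_force: [-0.3, 0.6, -3.9]
grip_width: 0.0638
time: 11.4
position: [0.5832, 0.1678, 0.2196]
tool_rot: [-0.069, 0.998, 0.0, 0.001]
ft_force: [-0.3, -0.1, -3.3]
grip_width: 0.0638
time: 12.2
position: [0.5827, 0.1678, 0.2195]
tool_rot: [-0.069, 0.998, -0.0, -0.0]
ft_force: [-1.1, -0.2, -4.0]
grip_width: 0.0638
time: 12.8
position: [0.5827, 0.1678, 0.2195]
tool_rot: [-0.069, 0.998, 0.0, 0.0]
ft_force: [0.4, 0.1, -3.1]
grip_width: 0.064
12.8 [0.5827 0.1678 0.2195] yaw 1.709 z [ 0.  0. -1.] F [ 0.4  0.1 -3.1] w 0.064
scene 597 [array([588.7, 168.6]), array([63.1, 64.3]), np.float64(6.3)] z 0.2547
side 50 [array([585. , 135.2]), array([40.7, 12.6]), np.float64(5.6)] z 0.2572
wrist 12671 [array([583.8, 168.4]), array([55.4, 64.8]), np.float64(8.2)] z 0.2549
blue2_side 36 uv 287.67 111.86 onhead3d [ 0.5508 -0.2771  0.1756]
yel_scene 34 uv 180.65 146.76 onhead3d [ 0.5525 -0.2763  0.1752]
grn_scene 34 uv 180.65 146.76 onhead3d [ 0.5524 -0.2764  0.1751]
grn_side 38 uv 287.76 111.79 onhead3d [ 0.5506 -0.2771  0.1759]
```

View pics/grn_side.png

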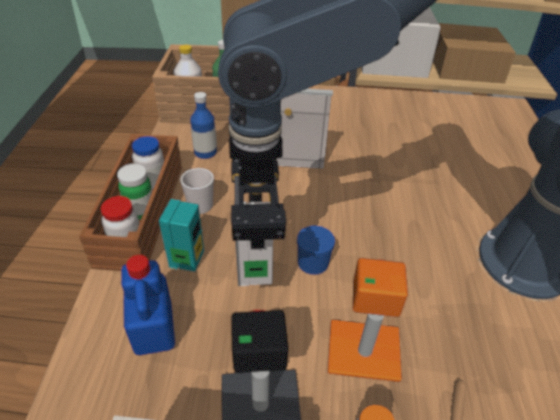

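View pics/grn_scene.png

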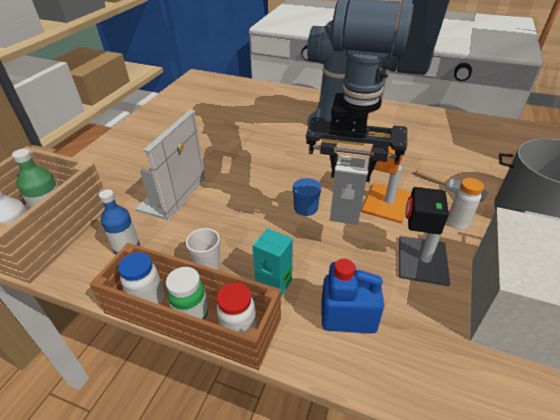

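```bash
python3 -m inch '[{"ax":0,"ay":0,"az":0.1,"dx":0,"dy":0,"dz":0,"gripper":0},{"ax":0,"ay":0,"az":0.14,"dx":0,"dy":0,"dz":0,"gripper":0},{"ax":0,"ay":0,"az":0.14,"dx":0,"dy":0,"dz":0,"gripper":0},{"ax":0,"ay":0,"az":0.14,"dx":0,"dy":0,"dz":0,"gripper":0},{"ax":0,"ay":0,"az":0.14,"dx":0,"dy":0,"dz":0,"gripper":0},{"ax":0,"ay":0,"az":0.14,"dx":0,"dy":0,"dz":0,"gripper":0},{"ax":0,"ay":0,"az":0.14,"dx":0,"dy":0,"dz":0,"gripper":0},{"ax":0,"ay":0,"az":0.14,"dx":0,"dy":0,"dz":0,"gripper":0}]' 50
python3 -m inch '[{"ax":0,"ay":0,"az":0.14,"dx":0,"dy":0,"dz":0,"gripper":0},{"ax":0,"ay":0,"az":0.14,"dx":0,"dy":0,"dz":0,"gripper":0},{"ax":0,"ay":0,"az":0.14,"dx":0,"dy":0,"dz":0,"gripper":0},{"ax":0,"ay":0,"az":0.14,"dx":0,"dy":0,"dz":0,"gripper":0},{"ax":0,"ay":0,"az":0.14,"dx":0,"dy":0,"dz":0,"gripper":0},{"ax":0,"ay":0,"az":0.078,"dx":0,"dy":0,"dz":0,"gripper":0},{"ax":0,"ay":0,"az":0,"dx":-20,"dy":0,"dz":0,"gripper":0},{"ax":0,"ay":0,"az":0,"dx":-30,"dy":-4,"dz":0,"gripper":0}]' 50
python3 -m inch '[{"ax":0,"ay":0,"az":0,"dx":-40,"dy":-4,"dz":0,"gripper":0},{"ax":0,"ay":0,"az":0,"dx":-40,"dy":-4,"dz":0,"gripper":0},{"ax":0,"ay":0,"az":0,"dx":-40,"dy":-4,"dz":0,"gripper":0},{"ax":0,"ay":0,"az":0,"dx":-40,"dy":-4,"dz":0,"gripper":0},{"ax":0,"ay":0,"az":0,"dx":-40,"dy":-4,"dz":5,"gripper":0},{"ax":0,"ay":0,"az":0,"dx":-40,"dy":-4,"dz":8,"gripper":0},{"ax":0,"ay":0,"az":0,"dx":-30,"dy":-3,"dz":8,"gripper":0},{"ax":0,"ay":0,"az":0,"dx":-20,"dy":0,"dz":4,"gripper":0}]' 50
python3 -m inch '[{"ax":0,"ay":0,"az":0,"dx":0,"dy":0,"dz":0,"gripper":0},{"ax":0,"ay":0,"az":0,"dx":0,"dy":0,"dz":0,"gripper":0},{"ax":0,"ay":0,"az":0,"dx":0,"dy":0,"dz":0,"gripper":0}]' 50
python3 - <<'E'
import meas; meas.go("app",(.552,-.18),.231)
E
```

```text
time: 13.75
position: [0.5827, 0.1678, 0.2196]
tool_rot: [0.456, 0.89, 0.0, 0.0]
ft_force: [-0.5, -0.4, -3.6]
grip_width: 0.0635
time: 14.55
position: [0.572, 0.1196, 0.2196]
tool_rot: [0.757, 0.653, 0.001, 0.0]
ft_force: [-0.3, -0.6, -4.1]
grip_width: 0.0635
time: 15.35
position: [0.5006, -0.1661, 0.1942]
tool_rot: [0.758, 0.652, -0.0, -0.0]
ft_force: [-0.3, 0.0, -4.5]
grip_width: 0.0639
time: 15.65
position: [0.5017, -0.163, 0.1948]
tool_rot: [0.758, 0.653, 0.0, -0.0]
ft_force: [0.2, 0.7, -3.6]
grip_width: 0.0638
15.65 [ 0.5017 -0.163   0.1948] yaw -0.1483 z [ 3.e-04  4.e-04 -1.e+00] F [ 0.2  0.7 -3.6] w 0.0638
scene 100 [array([ 518.2, -154.2]), array([29.5, 40.6]), np.float64(83.6)] z 0.2298
side 299 [array([ 513.7, -169.4]), array([64.7, 39.9]), np.float64(80.3)] z 0.2331
wrist 6374 [array([ 519.3, -167. ]), array([56.9, 48.4]), np.float64(74.4)] z 0.2303
```

View pics/app_side.png

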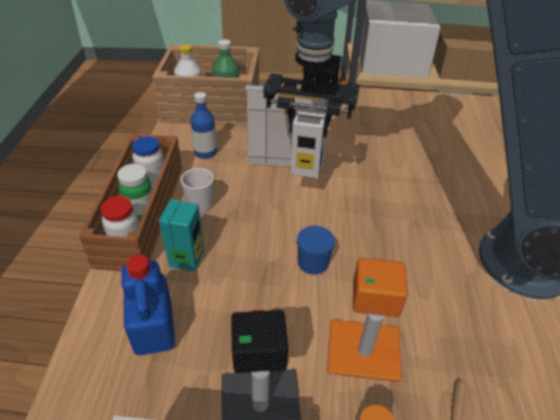

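View pics/app_scene.png

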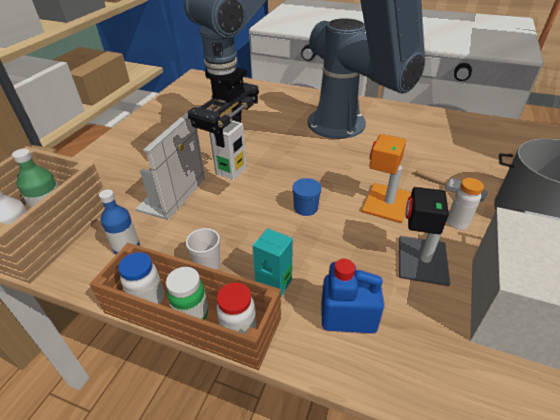

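View pics/app_wrist.png

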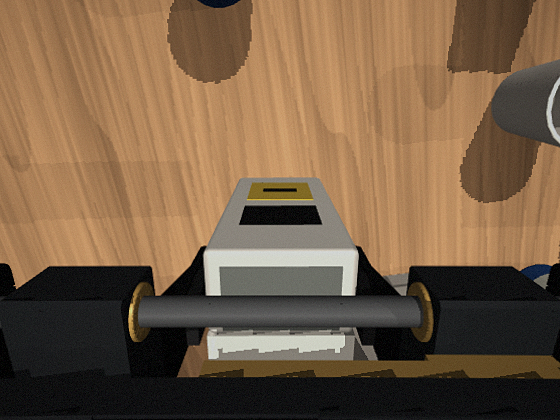

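```bash
python3 -m inch '[{"ax":0,"ay":0,"az":-0.14,"dx":0,"dy":0,"dz":0,"gripper":0},{"ax":0,"ay":0,"az":0,"dx":-10,"dy":16,"dz":0,"gripper":0},{"ax":0,"ay":0,"az":0,"dx":-11,"dy":17,"dz":0,"gripper":0},{"ax":0,"ay":0,"az":0,"dx":-11,"dy":17,"dz":0,"gripper":0},{"ax":0,"ay":0,"az":0,"dx":0,"dy":0,"dz":0,"gripper":0},{"ax":0,"ay":0,"az":0,"dx":0,"dy":0,"dz":0,"gripper":0},{"ax":0,"ay":0,"az":0,"dx":0,"dy":0,"dz":0,"gripper":0}]' 50
python3 - <<'E'
import meas; meas.go("app2",(.552,-.2),.231)
from h import *
for n in ("scene","side"):
    c=dict(np.load(f"app2_{n}.npz"));W=cloud(c);H=hsv(c)
    # dispenser side/front faces
    m=(H[...,2]>60)&(abs(W[...,0]-.552)<.05)&(W[...,1]>-.245)&(W[...,1]<-.12)&(W[...,2]>.1)&(W[...,2]<.2)
    P=W[m]; print(n,"body x",np.percentile(P[:,0],[1,99]).round(4),"y",np.percentile(P[:,1],[1,99]).round(4),len(P))
    br=(H[...,0]>12)&(H[...,0]<32)&(H[...,1]>90)&(abs(W[...,0]-.552)<.03)&(abs(W[...,1]+.28)<.04)&(abs(W[...,2]-.175)<.03)
    print("brass",br.sum(), W[br].mean(0) if br.any() else 0)
    # front-face edges: yellow label centroid
    y=(H[...,0]>20)&(H[...,0]<32)&(H[...,1]>120)&m
    g=(H[...,0]>50)&(H[...,0]<75)&(H[...,1]>120)&m
    print("yellow",y.sum(),W[y].mean(0).round(4) if y.any() else 0,"green",g.sum(),W[g].mean(0).round(4) if g.any() else 0)
E
```

```text
time: 16.5
position: [0.5501, -0.195, 0.1942]
tool_rot: [0.71, 0.704, -0.0, -0.001]
ft_force: [0.5, 0.3, -3.2]
grip_width: 0.0634
16.5 [ 0.5501 -0.195   0.1942] yaw -0.0082 z [-0.0021  0.0013 -1.    ] F [ 0.5  0.3 -3.2] w 0.0634
scene 169 [array([ 549.1, -182.5]), array([69.4, 29.1]), np.float64(4.9)] z 0.2292
side 473 [array([ 549.8, -200.1]), array([65.7, 64.5]), np.float64(0.0)] z 0.2322
wrist 11906 [array([ 549.5, -196. ]), array([54.4, 64.1]), np.float64(89.5)] z 0.2299
scene body x [0.521  0.5843] y [-0.2297 -0.1688] 948
brass 34 [ 0.55149381 -0.27684124  0.17481538]
yellow 98 [ 0.5486 -0.17    0.1342] green 137 [ 0.5815 -0.1977  0.1348]
side body x [0.5177 0.5809] y [-0.1841 -0.1666] 877
brass 0 0
yellow 224 [ 0.5494 -0.1699  0.1375] green 0 0
```

View pics/app2_scene.png

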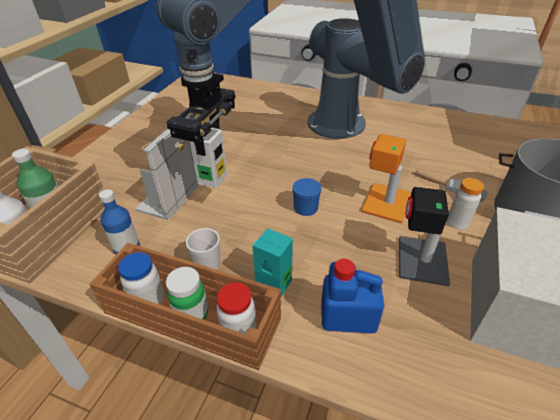

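View pics/app2_side.png

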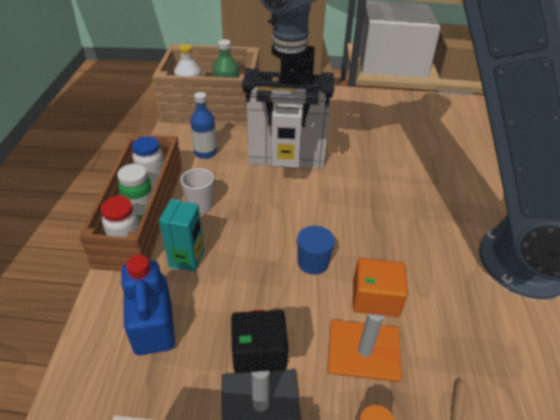

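```bash
python3 - <<'E'
from h import *
def onplane(c,uv,y):
    o,D=ray(c,uv); t=(y-o[1])/D[:,1]; return (o+D*t[:,None]).round(4)
for n,f in (("side","blue2"),("side","grn"),("scene","blue2"),("scene","app2")):
    c=dict(np.load(f"{f}_{n}.npz"));W=cloud(c);H=hsv(c).astype(int)
    m=(H[...,0]>10)&(H[...,0]<35)&(H[...,1]>60)&(abs(W[...,0]-.552)<.02)&(abs(W[...,1]+.28)<.02)&(abs(W[...,2]-.175)<.02)
    cnt,_=cv2.findContours(m.astype(np.uint8),cv2.RETR_EXTERNAL,cv2.CHAIN_APPROX_NONE)
    b=max(cnt,key=cv2.contourArea); e=cv2.boundingRect(b)
    w=m.astype(float);ys,xs=np.where(m)
    wt=(H[...,1][m]-50).astype(float)
    print(f,n,e,"screw",onplane(c,[(np.average(xs,weights=wt),np.average(ys,weights=wt))],-.277), "bbox mid",onplane(c,[(e[0]+e[2]/2-.5,e[1]+e[3]/2-.5)],-.277))
    fm=(abs(W[...,1]+.289+.0085*(W[...,0]-.552))<.004)&(abs(W[...,2]-.12)<.05)&(abs(W[...,0]-.552)<.12)
    xsr=[]
    for r in range(0,420):
        q=np.where(fm[r])[0]
        if len(q)>20: 
            X=onplane(c,[(q[0]-.5,r),(q[-1]+.5,r)],-.289)[:,0]; xsr.append(X)
    if xsr: xsr=np.array(xsr); print("  panel edges",np.median(xsr,0),np.median(xsr,0).mean())
for n in ("scene","side"):
    c=dict(np.load(f"app2_{n}.npz"));W=cloud(c);H=hsv(c)
    y=(H[...,0]>20)&(H[...,0]<34)&(H[...,1]>100)&(abs(W[...,0]-.55)<.03)&(abs(W[...,1]+.17)<.01)
    r=cv2.minAreaRect(np.argwhere(y)[:,::-1].astype(np.float32)); print(n,"yellow",onplane(c,[r[0]],-.1698),y.sum())
    f=(abs(W[...,1]+.170)<.005)&(abs(W[...,0]-.55)<.05)&(W[...,2]>.095)&(W[...,2]<.18)
    rr=[]
    for k in range(420):
        q=np.where(f[k])[0]
        if len(q)>8: rr.append(onplane(c,[(q[0]-.5,k),(q[-1]+.5,k)],-.17)[:,0])
    if rr: rr=np.array(rr);print("  front edges",np.median(rr,0),np.median(rr,0).mean())
E
```

```text
blue2 side (284, 108, 8, 8) screw [[ 0.5509 -0.277   0.1764]] bbox mid [[ 0.5512 -0.277   0.1767]]
  panel edges [0.5849 0.4514] 0.51815
grn side (284, 108, 8, 8) screw [[ 0.5509 -0.277   0.1763]] bbox mid [[ 0.5512 -0.277   0.1767]]
  panel edges [0.56475 0.4514 ] 0.508075
blue2 scene (178, 144, 6, 7) screw [[ 0.5515 -0.277   0.1741]] bbox mid [[ 0.5524 -0.277   0.1743]]
  panel edges [0.6432 0.4928] 0.5680000000000001
app2 scene (178, 143, 6, 8) screw [[ 0.5513 -0.277   0.1743]] bbox mid [[ 0.552  -0.277   0.1755]]
  panel edges [0.653  0.5084] 0.5807
scene yellow [[ 0.5498 -0.1698  0.2046]] 112
  front edges [0.58805 0.52095] 0.5545
side yellow [[ 0.5551 -0.1698  0.2141]] 248
  front edges [0.5812 0.5181] 0.54965
```

```bash
python3 -m inch '[{"ax":0,"ay":0,"az":0,"dx":-15,"dy":1.6,"dz":0,"gripper":0},{"ax":0,"ay":0,"az":0,"dx":-15,"dy":0,"dz":0,"gripper":0},{"ax":0,"ay":0,"az":0,"dx":-10,"dy":0,"dz":0,"gripper":0},{"ax":0,"ay":0,"az":0,"dx":0,"dy":0,"dz":0,"gripper":0},{"ax":0,"ay":0,"az":0,"dx":0,"dy":0,"dz":0,"gripper":0},{"ax":0,"ay":0,"az":0,"dx":0,"dy":0,"dz":0,"gripper":0}]' 50
python3 - <<'E'
import meas; meas.go("app3",(.552,-.24),.231)
from h import *
c=dict(np.load("app3_scene.npz"));b=c["img"][:,:,::-1];cv2.imwrite("pics/app3c.png",cv2.resize(b[90:230,120:260],None,fx=4,fy=4,interpolation=cv2.INTER_CUBIC))
E
```

```text
time: 17.25
position: [0.5522, -0.236, 0.1943]
tool_rot: [0.71, 0.704, 0.0, -0.001]
ft_force: [-0.5, 0.0, -2.7]
grip_width: 0.0637
17.25 [ 0.5522 -0.236   0.1943] yaw -0.0092 z [-6.e-04  8.e-04 -1.e+00] F [-0.5  0.  -2.7] w 0.0637
scene 180 [array([ 558.1, -225.9]), array([35.8, 78.8]), np.float64(86.5)] z 0.2294
side 484 [array([ 548.3, -251.6]), array([76.3, 89.4]), np.float64(1.9)] z 0.2312
wrist 12141 [array([ 551.2, -236.7]), array([54.3, 90.8]), np.float64(89.5)] z 0.23
```

View pics/app3c.png

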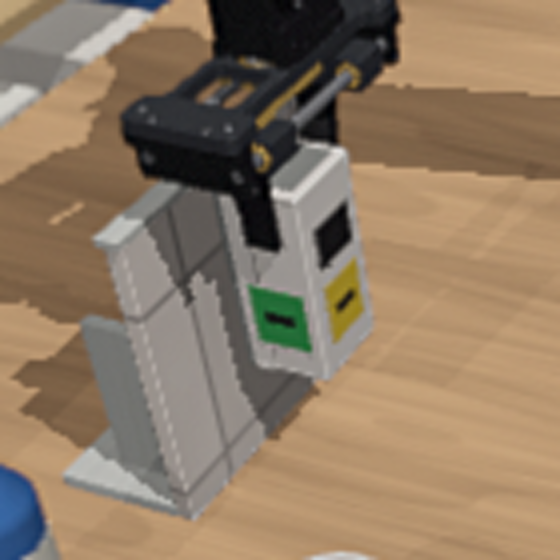

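```bash
python3 -m inch '[{"ax":0,"ay":0,"az":0,"dx":-4,"dy":-0.4,"dz":0,"gripper":0},{"ax":0,"ay":0,"az":0,"dx":-4,"dy":0,"dz":0,"gripper":0},{"ax":0,"ay":0,"az":0,"dx":0,"dy":0,"dz":0,"gripper":0},{"ax":0,"ay":0,"az":0,"dx":0,"dy":0,"dz":0,"gripper":0}]' 50
python3 -m inch '[{"ax":0,"ay":0,"az":0,"dx":-3,"dy":0,"dz":0,"gripper":0},{"ax":0,"ay":0,"az":0,"dx":0,"dy":0,"dz":0,"gripper":0},{"ax":0,"ay":0,"az":0,"dx":0,"dy":0,"dz":0,"gripper":0}]' 50
```

```text
time: 17.8
position: [0.552, -0.2445, 0.1946]
tool_rot: [0.71, 0.704, 0.0, -0.0]
ft_force: [0.2, -0.4, -4.1]
grip_width: 0.0636
time: 18.1
position: [0.552, -0.2474, 0.1945]
tool_rot: [0.71, 0.704, 0.0, -0.0]
ft_force: [0.3, 0.7, -3.1]
grip_width: 0.0633
```

```bash
python3 -m inch '[{"ax":0,"ay":0,"az":0,"dx":-3,"dy":0,"dz":0,"gripper":0},{"ax":0,"ay":0,"az":0,"dx":0,"dy":0,"dz":0,"gripper":0},{"ax":0,"ay":0,"az":0,"dx":0,"dy":0,"dz":0,"gripper":0}]' 50
python3 -m inch '[{"ax":0,"ay":0,"az":0,"dx":-2,"dy":0,"dz":0,"gripper":0},{"ax":0,"ay":0,"az":0,"dx":0,"dy":0,"dz":0,"gripper":0},{"ax":0,"ay":0,"az":0,"dx":0,"dy":0,"dz":0,"gripper":0}]' 50
```

```text
time: 18.4
position: [0.552, -0.2504, 0.1945]
tool_rot: [0.71, 0.704, 0.0, -0.0]
ft_force: [-0.5, 0.5, -3.1]
grip_width: 0.0637
time: 18.7
position: [0.5519, -0.2524, 0.1945]
tool_rot: [0.71, 0.704, -0.0, -0.0]
ft_force: [0.8, -0.7, -3.2]
grip_width: 0.0638
```

```bash
python3 -m inch '[{"ax":0,"ay":0,"az":0,"dx":-1,"dy":0,"dz":0,"gripper":0},{"ax":0,"ay":0,"az":0,"dx":0,"dy":0,"dz":0,"gripper":0},{"ax":0,"ay":0,"az":0,"dx":0,"dy":0,"dz":0,"gripper":0}]' 50
python3 -m inch '[{"ax":0,"ay":0,"az":0,"dx":-1,"dy":0,"dz":0,"gripper":0},{"ax":0,"ay":0,"az":0,"dx":0,"dy":0,"dz":0,"gripper":0},{"ax":0,"ay":0,"az":0,"dx":0,"dy":0,"dz":0,"gripper":0}]' 50
python3 - <<'E'
import meas; meas.go("ins",(.552,-.26),.231)
from h import *
c=dict(np.load("ins_scene.npz"));b=c["img"][:,:,::-1];cv2.imwrite("pics/insc.png",cv2.resize(b[90:230,120:260],None,fx=4,fy=4,interpolation=cv2.INTER_CUBIC))
E
```

```text
time: 19.0
position: [0.5519, -0.2533, 0.1945]
tool_rot: [0.71, 0.704, -0.0, -0.0]
ft_force: [0.0, -0.6, -3.6]
grip_width: 0.0636
time: 19.3
position: [0.5519, -0.2535, 0.1946]
tool_rot: [0.71, 0.704, 0.0, -0.001]
ft_force: [0.7, 3.2, -2.5]
grip_width: 0.0638
19.3 [ 0.5519 -0.2535  0.1946] yaw -0.0088 z [-2.0e-04  1.3e-03 -1.0e+00] F [ 0.7  3.2 -2.5] w 0.0638
scene 184 [array([ 566.8, -252. ]), array([54.2, 99.6]), np.float64(60.2)] z 0.2295
side 467 [array([ 544.1, -265.4]), array([81.1, 90.4]), np.float64(88.8)] z 0.2315
wrist 11913 [array([ 549.9, -260.4]), array([67. , 92.6]), np.float64(89.7)] z 0.23
```

View pics/insc.png

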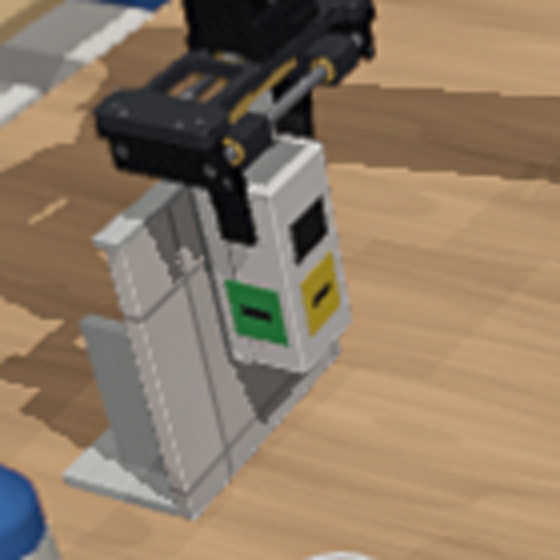

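```bash
python3 -m inch '[{"ax":0,"ay":0,"az":0,"dx":2,"dy":0,"dz":0,"gripper":0},{"ax":0,"ay":0,"az":0,"dx":0,"dy":0,"dz":3,"gripper":0},{"ax":0,"ay":0,"az":0,"dx":0,"dy":0,"dz":3,"gripper":0},{"ax":0,"ay":0,"az":0,"dx":0,"dy":0,"dz":0,"gripper":0},{"ax":0,"ay":0,"az":0,"dx":0,"dy":0,"dz":0,"gripper":0}]' 50
python3 -m inch '[{"ax":0,"ay":0,"az":0,"dx":0,"dy":0,"dz":3,"gripper":0},{"ax":0,"ay":0,"az":0,"dx":0,"dy":0,"dz":3,"gripper":0},{"ax":0,"ay":0,"az":0,"dx":0,"dy":0,"dz":0,"gripper":0},{"ax":0,"ay":0,"az":0,"dx":0,"dy":0,"dz":0,"gripper":0}]' 50
```

```text
time: 19.95
position: [0.5518, -0.2526, 0.1883]
tool_rot: [0.71, 0.704, -0.0, -0.0]
ft_force: [0.2, 0.7, -3.4]
grip_width: 0.0633
time: 20.35
position: [0.5519, -0.2523, 0.1824]
tool_rot: [0.71, 0.704, -0.0, -0.0]
ft_force: [0.4, 0.0, -4.0]
grip_width: 0.0634
```

```bash
python3 -m inch '[{"ax":0,"ay":0,"az":0,"dx":0,"dy":0,"dz":2,"gripper":0},{"ax":0,"ay":0,"az":0,"dx":0,"dy":0,"dz":2,"gripper":0},{"ax":0,"ay":0,"az":0,"dx":0,"dy":0,"dz":0,"gripper":0},{"ax":0,"ay":0,"az":0,"dx":0,"dy":0,"dz":0,"gripper":0}]' 50
python3 -m inch '[{"ax":0,"ay":0,"az":0,"dx":0,"dy":0,"dz":2,"gripper":0},{"ax":0,"ay":0,"az":0,"dx":0,"dy":0,"dz":2,"gripper":0},{"ax":0,"ay":0,"az":0,"dx":0,"dy":0,"dz":0,"gripper":0},{"ax":0,"ay":0,"az":0,"dx":0,"dy":0,"dz":0,"gripper":0}]' 50
```

```text
time: 20.75
position: [0.5519, -0.2523, 0.1785]
tool_rot: [0.71, 0.704, -0.0, -0.0]
ft_force: [-1.7, 0.1, -3.7]
grip_width: 0.0636
time: 21.15
position: [0.5519, -0.2523, 0.1744]
tool_rot: [0.71, 0.704, -0.0, -0.0]
ft_force: [-0.8, -0.3, -3.4]
grip_width: 0.0636
```

```bash
python3 -m inch '[{"ax":0,"ay":0,"az":0,"dx":0,"dy":0,"dz":2,"gripper":0},{"ax":0,"ay":0,"az":0,"dx":0,"dy":0,"dz":1,"gripper":0},{"ax":0,"ay":0,"az":0,"dx":0,"dy":0,"dz":0,"gripper":0},{"ax":0,"ay":0,"az":0,"dx":0,"dy":0,"dz":0,"gripper":0}]' 50
python3 -m inch '[{"ax":0,"ay":0,"az":0,"dx":0,"dy":0,"dz":1.5,"gripper":0},{"ax":0,"ay":0,"az":0,"dx":0,"dy":0,"dz":0,"gripper":0},{"ax":0,"ay":0,"az":0,"dx":0,"dy":0,"dz":0,"gripper":0}]' 50
```

```text
time: 21.55
position: [0.5519, -0.2523, 0.1715]
tool_rot: [0.71, 0.704, -0.0, -0.0]
ft_force: [0.9, -0.1, -3.0]
grip_width: 0.0635
time: 21.85
position: [0.5519, -0.2523, 0.17]
tool_rot: [0.71, 0.704, -0.0, -0.0]
ft_force: [0.2, 0.2, -2.8]
grip_width: 0.0638
```

```bash
python3 -m inch '[{"ax":0,"ay":0,"az":0,"dx":0,"dy":0,"dz":1.5,"gripper":0},{"ax":0,"ay":0,"az":0,"dx":0,"dy":0,"dz":0,"gripper":0},{"ax":0,"ay":0,"az":0,"dx":0,"dy":0,"dz":0,"gripper":0}]' 50
python3 -m inch '[{"ax":0,"ay":0,"az":0,"dx":0,"dy":0,"dz":1.5,"gripper":0},{"ax":0,"ay":0,"az":0,"dx":0,"dy":0,"dz":0,"gripper":0},{"ax":0,"ay":0,"az":0,"dx":0,"dy":0,"dz":0,"gripper":0}]' 50
python3 - <<'E'
import meas; meas.go("dn",(.552,-.255),.206)
from h import *
c=dict(np.load("dn_scene.npz"));b=c["img"][:,:,::-1];cv2.imwrite("pics/dnc.png",cv2.resize(b[90:230,120:260],None,fx=4,fy=4,interpolation=cv2.INTER_CUBIC))
E
```

```text
time: 22.15
position: [0.5521, -0.2524, 0.1692]
tool_rot: [0.71, 0.704, 0.0, 0.0]
ft_force: [-1.7, 1.5, 2.5]
grip_width: 0.0639
time: 22.45
position: [0.5522, -0.2524, 0.1689]
tool_rot: [0.71, 0.704, -0.0, 0.001]
ft_force: [-3.3, 3.3, 8.3]
grip_width: 0.0633
22.45 [ 0.5522 -0.2524  0.1689] yaw -0.0088 z [ 0.0011 -0.0011 -1.    ] F [-3.3  3.3  8.3] w 0.0633
scene 170 [array([ 552. , -257.3]), array([62.9, 97.5]), np.float64(88.7)] z 0.2038
side 491 [array([ 553.5, -259. ]), array([67.5, 69.1]), np.float64(88.9)] z 0.2065
wrist 12078 [array([ 550.9, -252.8]), array([54.4, 91.4]), np.float64(88.9)] z 0.2044
```

View pics/dnc.png

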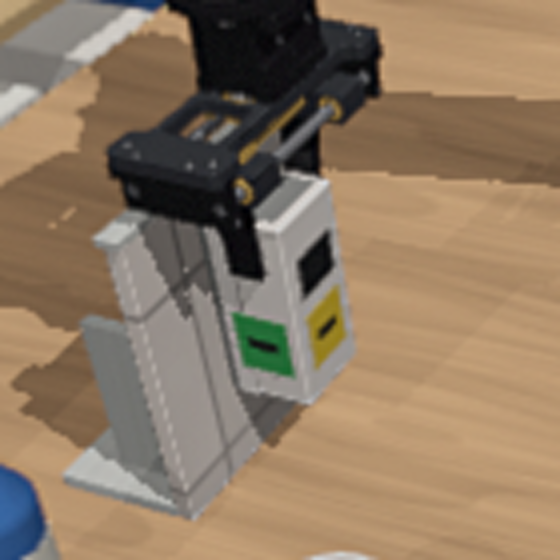

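```bash
python3 -m inch '[{"ax":0,"ay":0,"az":0,"dx":0,"dy":0,"dz":2,"gripper":0},{"ax":0,"ay":0,"az":0,"dx":0,"dy":0,"dz":2,"gripper":0},{"ax":0,"ay":0,"az":0,"dx":0,"dy":0,"dz":0,"gripper":0},{"ax":0,"ay":0,"az":0,"dx":0,"dy":0,"dz":0,"gripper":0}]' 50
```

```text
time: 23.0
position: [0.5523, -0.2524, 0.1682]
tool_rot: [0.71, 0.704, -0.0, 0.001]
ft_force: [-6.8, 5.5, 24.4]
grip_width: 0.0637
```

```bash
python3 -m inch '[{"ax":0,"ay":0,"az":0,"dx":0,"dy":0,"dz":-3,"gripper":0},{"ax":0,"ay":0,"az":0,"dx":0,"dy":0,"dz":-2,"gripper":0},{"ax":0,"ay":0,"az":0,"dx":0,"dy":0,"dz":0,"gripper":0},{"ax":0,"ay":0,"az":0,"dx":0,"dy":0,"dz":0,"gripper":0}]' 30
```

```text
time: 23.4
position: [0.5522, -0.2524, 0.1688]
tool_rot: [0.71, 0.704, 0.0, 0.0]
ft_force: [-3.0, 1.5, 7.8]
grip_width: 0.0637
```

```bash
python3 -m inch '[{"ax":0,"ay":0,"az":0,"dx":0,"dy":0,"dz":-1,"gripper":0},{"ax":0,"ay":0,"az":0,"dx":0,"dy":0,"dz":0,"gripper":80},{"ax":0,"ay":0,"az":0,"dx":0,"dy":0,"dz":0,"gripper":100},{"ax":0,"ay":0,"az":0,"dx":0,"dy":0,"dz":0,"gripper":100},{"ax":0,"ay":0,"az":0,"dx":0,"dy":0,"dz":0,"gripper":100},{"ax":0,"ay":0,"az":0,"dx":0,"dy":0,"dz":0,"gripper":100},{"ax":0,"ay":0,"az":0,"dx":0,"dy":0,"dz":0,"gripper":100}]' 10
python3 - <<'E'
import meas; meas.go("rel",(.552,-.255),.206)
from h import *
c=dict(np.load("rel_scene.npz"));b=c["img"][:,:,::-1];cv2.imwrite("pics/relc.png",cv2.resize(b[90:230,120:260],None,fx=4,fy=4,interpolation=cv2.INTER_CUBIC))
E
```

```text
time: 24.1
position: [0.552, -0.2524, 0.1689]
tool_rot: [0.71, 0.704, 0.0, -0.0]
ft_force: [-0.3, -0.5, -0.1]
grip_width: 0.0867
24.1 [ 0.552  -0.2524  0.1689] yaw -0.009 z [-0.  0. -1.] F [-0.3 -0.5 -0.1] w 0.0867
scene 196 [array([ 552.5, -257.7]), array([63.5, 97.3]), np.float64(89.5)] z 0.2039
side 529 [array([ 551.2, -259. ]), array([90.5, 68.8]), np.float64(0.9)] z 0.2068
wrist 12479 [array([ 550.8, -254. ]), array([ 56.9, 110.5]), np.float64(89.2)] z 0.2046
```

View pics/relc.png

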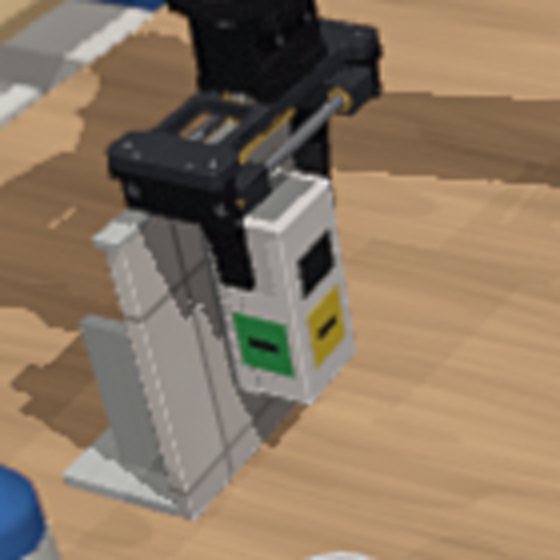

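View pics/rel_wrist.png

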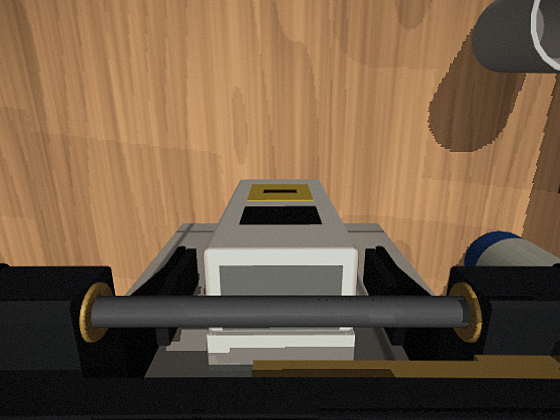

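It is released: the fingers stand clear on both sides (px 185 and 375, against dispenser edges at 207 and 355) and the dispenser has not dropped. I'll retreat straight up.

```bash
python3 -m inch '[{"ax":0,"ay":0,"az":0,"dx":0,"dy":0,"dz":-10,"gripper":100},{"ax":0,"ay":0,"az":0,"dx":0,"dy":0,"dz":-15,"gripper":100},{"ax":0,"ay":0,"az":0,"dx":0,"dy":0,"dz":-20,"gripper":100},{"ax":0,"ay":0,"az":0,"dx":0,"dy":0,"dz":-20,"gripper":100},{"ax":0,"ay":0,"az":0,"dx":0,"dy":0,"dz":-30,"gripper":100},{"ax":0,"ay":0,"az":0,"dx":20,"dy":0,"dz":-30,"gripper":100},{"ax":0,"ay":0,"az":0,"dx":0,"dy":0,"dz":0,"gripper":100},{"ax":0,"ay":0,"az":0,"dx":0,"dy":0,"dz":0,"gripper":100}]' 10
python3 - <<'E'
import meas; meas.go("fin",(.552,-.257),.206)
from h import *
c=dict(np.load("fin_scene.npz"));b=c["img"][:,:,::-1];cv2.imwrite("pics/finc.png",cv2.resize(b[90:230,120:260],None,fx=4,fy=4,interpolation=cv2.INTER_CUBIC))
for n in ("scene","side"):
    W=cloud(dict(np.load(f"fin_{n}.npz")));m=(abs(W[...,0]-.552)<.05)&(W[...,1]>-.245)&(W[...,1]<-.2)&(W[...,2]>.03)&(W[...,2]<.215)
    P=W[m];print(n,P[:,2].min(),P[:,2].max())
    F=P[(P[:,1]>-.235)&(P[:,2]>.075)&(P[:,2]<.195)];A=np.c_[F[:,0]-.552,F[:,2]-.136,np.ones(len(F))];k=np.linalg.lstsq(A,F[:,1],rcond=None)[0];print("front: yaw",k[0],"lean",k[1],"y",k[2],len(F))
E
```

```text
time: 25.05
position: [0.5524, -0.2322, 0.2954]
tool_rot: [0.71, 0.704, 0.0, 0.001]
ft_force: [-0.3, 0.1, 0.0]
grip_width: 0.0868
25.05 [ 0.5524 -0.2322  0.2954] yaw -0.0081 z [ 0.002  -0.0017 -1.    ] F [-0.3  0.1  0. ] w 0.0868
scene 463 [array([ 550.8, -258.3]), array([ 64.3, 100.2]), np.float64(89.8)] z 0.2043
side 565 [array([ 553.2, -259.1]), array([ 68.8, 102.4]), np.float64(88.9)] z 0.2068
wrist 6577 [array([ 551.9, -257.4]), array([ 63.2, 102.4]), np.float64(89.5)] z 0.2048
scene 0.06404225665235086 0.20724568105313002
front: yaw -0.039394118862269116 lean 0.010878978145976048 y -0.22845493905468892 603
side 0.06404736218647944 0.2105236396740342
front: yaw -0.0034690514856226744 lean 0.005678797123353202 y -0.2285390899843083 1119
```

View pics/finc.png

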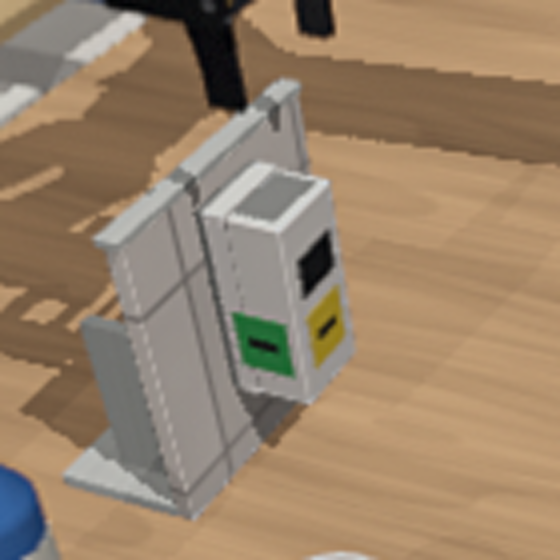

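View pics/fin_side.png

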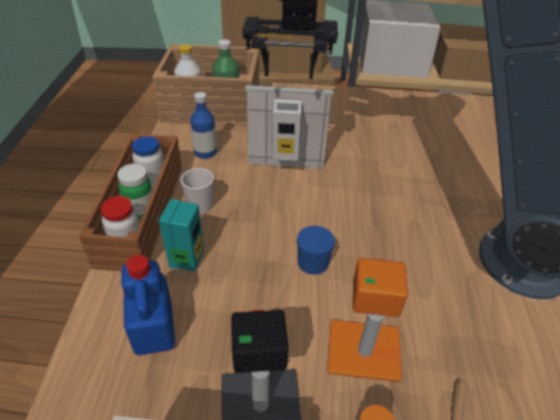

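```bash
python3 -m inch '[{"ax":0,"ay":0,"az":0,"dx":0,"dy":0,"dz":0,"gripper":100},{"ax":0,"ay":0,"az":0,"dx":0,"dy":0,"dz":0,"gripper":100},{"ax":0,"ay":0,"az":0,"dx":0,"dy":0,"dz":0,"gripper":100}]'
python3 - <<'E'
import meas; meas.go("fin2",(.552,-.257),.206,("scene","side"))
from rig import robot
print(robot.hand_in())
E
```

```text
time: 25.5
position: [0.5519, -0.2324, 0.2933]
tool_rot: [0.71, 0.704, -0.0, -0.001]
ft_force: [0.0, -0.6, -0.3]
grip_width: 0.087
25.5 [ 0.5519 -0.2324  0.2933] yaw -0.0093 z [-1.1e-03  7.0e-04 -1.0e+00] F [ 0.  -0.6 -0.3] w 0.087
scene 462 [array([ 552.4, -258.2]), array([ 66.3, 101.1]), np.float64(89.3)] z 0.2045
side 566 [array([ 552.7, -258.3]), array([102.1,  68.6]), np.float64(0.1)] z 0.2068
the job is handed in; nothing more can be done
None
```

The dispenser is registered and hanging on the panel's screw. I showed blue, yellow and green to the black reader in that order, each for at least about 1.2 s within roughly 5 mm and 0.02 rad of my measured reading point. I handed it in at about 25.6 s; no verdict came back.

- **Seating:** The keyhole went over the screw head with almost no force, and the back plate met the panel where expected. The dispenser then came down about 25 mm to a firm stop, which held against 24 N.
- **Last checks:** With the gripper open and lifted clear, the top sits at about 205 mm, as it should when hung. Two pictures 0.45 s apart show no movement. The lean is about 0.01 rad, and the tub, cup and jug stand where they did.
- **Disagreements:** The scene and side cameras differ by 1–2 mm on the screw. For the front's yaw the scene view gave −0.04 rad and the side view −0.003; the panel's own is about −0.009, so both are well within 0.2.
- **Slips on the way:** The first move was refused as invalid. Twice I turned 0.1–0.14 rad too far through an adding error. I corrected both before they mattered.

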